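# Load the next cradle of a welding index table

### The arm

A 6-joint arm with a two-finger parallel gripper is mounted at the origin on the work surface. World frame = base frame: x ahead of the robot, y to its left, z up, the work surface at z = 0. Lengths are in m, angles in degrees, forces in N, time in s.
With the tool pointing down it reaches from about 0.375 to 0.75 m from the base axis. Payload 9 kg.
Tool frame: the origin (TCP) lies midway between the tips of the shut fingers; the grasp point (between the pads) lies 19 mm behind it; z points along the fingers, y is the line along which they close (so a half turn about z gives the same grasp; the last joint's range is limited). The gripper opens to 85 mm and grips with 20 to 120 N. Pads are 22 mm wide; open, the fingers measure 114 mm over their backs; the gripper's body (76 mm by 85 mm) begins 54 mm behind the grasp point. The pads swing forward as they close: fully open they stand 13 mm farther back than shut.
Start: joints at [-89.823, 5.964, 5.575, 89.605, 0, 77.527], TCP at [0.131, -0.585, 0.231] pointing down, gripper open.
Joint ranges: [-171.21, 171.21], [-48.23, 106.86], [-62.78, 66.21], [-105.2, 120.99], [-86.42, 89.51], [-180, 180]. Speed limits (degrees/s): [127.2, 127.2, 147.25, 180, 180, 180].

### API

Orientations are given as a 3x3 rotation matrix whose columns are the frame's x, y, z axes.
In Python, from workcell import * gives the robot as it stands. The module is installed in compiled form; this text tells all that it offers.
- The arm moves only by the tool step_arm, never from a script. Its argument "commands" is a list of rows, each a list of 7 numbers: the closure, from -1 (fully open) to 1 (shut), then the shift along the tool's x, y, z as a fraction of full scale, then the turn, a rotation vector about the tool's x, y, z as a fraction of full scale. In form: [[grip, tx, ty, tz, rx, ry, rz], ...]. A call has 1 to 5 rows; each row shifts and turns the commanded pose from where the row before left it, along the tool's axes as they then stand; what a row does not reach is not made up. Full scale, the value 1, is 20 cm for a shift and 60 degrees for a turn. A row lasts 1/12 s, in which the tool goes at most 41.7 mm and 7.16 degrees, less where a joint would pass 70% of its speed; a pose out of reach is approached as far as the arm can. A call with a number of a shift or a turn outside -1 to 1 is refused whole. A call with a gripper value outside its range is refused whole. The fingers move at their own pace and stop on an object; "force" is the grip in N (left out, the last holds). Time passes only in rows, so rows that do not move let the fingers close. It gives the time, the measured TCP pose, the force, the opening and the grip force at its end, in the units of the state.
- state(): the state, without advancing time (a new reading comes with each control period).
- get_image(name): name is "scene" or "top"; returns (picture, depth): 420x560x3 uint8, blue, green, red; 420x560 float32, m along the optical axis (not along the pixel's ray), 0 where there is no reading.
- calibration(name): a dict with "fx", "fy", "cx", "cy" (pixels), "R" (3x3) and "t" (3): a world point X has camera coordinates R X + t. Camera axes: x right, y down, z forward; pixel columns grow to the right and rows downward; lengths in m; the calibration is good to about 2 mm. A picture is of the moment at which its call begins. calibration takes no time and is no camera call.
- finish_job(): hands the job in; it is judged then, once.
The state is a dict: "t": time; "joints": joint angles; "qd": joint speeds; "joint_torque": joint torques, N m; "tcp_pos": TCP position; "tcp_rot": TCP orientation; "ft_force": force on the tool from outside, world axes, zero at the start; "ft_torque": the same for the moment, N m; "grip_width": opening from 0.0 (shut) to 1.0 (fully open); "gripper_force": force on a finger pad.
Only numpy, scipy, OpenCV 4.12 (cv2) and the standard library are available. Lean on these libraries where they do the work, as an engineer would, in place of code of your own. Each camera call takes 0.05 s, during which the arm holds its last target. There are 200 camera calls.

### The job

Pull the orange-banded steel tube out of the blue rack, lay it on the yellow sloping rest and let go of it there. Then index the round table by one click, clockwise as seen from above and no further, so that its empty cradle comes to the red pointer, and take the tube from the rest and lay it flat and centred lengthwise in that cradle. Put the tube down gently without dropping it, and leave the other tubes and the things lying about where they are.

Things in the scene. Friction and masses are not known exactly. Their poses are not given: they have to be found in the camera images.
- tube: the tube to load: straight round steel tube, 20 mm diameter, 150 mm long, about 140 g, an orange band near each end (both ends alike); it stands upright in one of the rack's three holes, its lower end 15 mm above the bench. Origin: centre of its lower end as it stands; z axis along the tube towards the upper end
- tube_mid (a point): middle of that tube, on its axis, 75 mm from each end; z along the tube
- rack: fixed blue block, 70 x 180 x 70 mm high (x, y, z), with three upright holes of 23 mm diameter, 55 mm deep, in a row along its y axis at -55, 0 and +55 mm. Origin: centre of its underside, on the bench
- rest: fixed yellow stand on which a 20 mm tube lies sloping at 45 degrees, running down towards the body's +x axis. Base plate 150 x 70 x 8 mm. Two aluminium V supports, 12 mm wide along the tube, 19 mm to either side of its axis; foot stop 30 x 30 x 6 mm at the lower end; beneath the tube a spine 10 mm thick. Origin: centre of its underside
- rest_seat (a point): where the middle of a tube lies on the sloping rest (on the tube's axis), 90 mm above the bench; axes as rest (x level, downhill; z up; the tube axis is x turned 45 degrees downwards). Along the tube, the V supports are centred 20 mm uphill and 46 mm downhill of this point, the foot stop is 78 mm downhill
- index_base: fixed green round base of the indexing table, 250 mm diameter, 40 mm high, with a red pointer (top 64 mm above the bench) 178 mm from the centre on its -x side: the loading place. On it turns a steel plate, 320 mm diameter, top 54 mm above the bench. Origin: centre of its underside, on the vertical turning axis
- turntable (a joint): angle of the indexing table, rad; 0 at the start, grows clockwise as seen from above; four detents a turn, at multiples of 1.571; past the half-way point it snaps on to the next one; about 5 N at a handle
- cradle (a point): centre of the empty cradle, where the middle of the seated tube lies: 86 mm above the bench, 95 mm from the turning axis; turns with the table. Its x: along the tube; y: to the turning axis. Two brass Vs (16 mm wide, 19 mm to either side of the tube axis) 45 mm either side of it along x. The other three cradles, 90 degrees apart, hold clamped blue-banded tubes, tops 100 mm up
- handle (a point): centre of the top end of one of the table's two red upright turning handles (20 mm diameter, top 139 mm above the bench, free for 77 mm below it), 145 mm from the turning axis; it turns with the table. The other handle is straight across the table
- tube_b: brass tube in the rack, 20 mm diameter, 135 mm long; leave it alone. Origin at its lower end, z along it
- tube_c: copper tube in the rack, 20 mm diameter, 135 mm long; leave it alone. Origin at its lower end, z along it
- brush: loose hand brush with a wooden handle lying on the bench; leave it alone
- wrench: loose steel wrench lying on the bench; leave it alone
- hammer: loose hammer, 260 mm long, lying on the bench; leave it alone
- can: loose upright can with a yellow label, 54 mm diameter, 160 mm tall; leave it alone
- magnet: loose red triangular welding magnet lying flat, about 100 mm, 16 mm thick; leave it alone
- discs: loose stack of black grinding discs, 116 mm diameter, 14 mm high; leave it alone
There are look-alikes about, which are no part of the job. There is more than one size of the rest; the one meant has the size given above.

How it is judged (in metres and radians):
On the way, in this order (a step that is already met when the one before it is completed fails the run):
1. the tube lies on the sloping rest, let go of and still (distance between tube_mid and rest_seat below 0.025 m and angle between tube's own z axis and vertical between 0.6 and 0.97 rad and contact force between tube and rest above 0.2 N and contact force between the fingers and tube below 0.02 N and linear speed of tube below 0.03 m/s), for 0.2 s.
2. the table stands one click clockwise, still, with the tube still on the rest (value of joint turntable between 1.5108 and 1.6308 rad and velocity of joint turntable between -0.1 and 0.1 rad/s and distance between tube_mid and rest_seat below 0.025 m), for 0.2 s.
At the end, for the whole second after the job is handed in: The table stands one click (1.571 rad, within 0.06) clockwise of its start; the tube lies at rest in the empty cradle, now at the red pointer, let go of: its middle within 12 mm of the cradle's centre lengthwise, within 4 mm sideways and in height, its axis within 0.06 rad of the cradle's (value of joint turntable between 1.5108 and 1.6308 rad and x of tube_mid in the frame of cradle between -0.012 and 0.012 m and y of tube_mid in the frame of cradle between -0.004 and 0.004 m and z of tube_mid in the frame of cradle between -0.004 and 0.004 m and angle between the z axis of tube and the x axis of cradle, either way round below 0.06 rad and linear speed of tube below 0.02 m/s and contact force between the fingers and tube below 0.02 N); the robot touches nothing.
It fails at once if the table is turned well past one click, or the wrong way (value of joint turntable above 2.2 rad or value of joint turntable below -0.6 rad).
It fails at once if the tube is dropped (out of the fingers and faster than 0.6 m/s) (contact force between the fingers and tube below 0.02 N and linear speed of tube above 0.6 m/s).
It fails at once if another tube or a bystander is moved more than 30 mm (distance of any of tube_b, tube_c, brush, wrench, hammer, can, magnet, discs from where it was at the start of the episode above 0.03 m).
It also fails if it takes over 70 s, if anything falls off the work surface, if the arm or the gripper's body presses on something with over 40 N, if the wrist force passes 120 N, or if a joint passes its speed limit or range.

## Working session

There is one attempt and no reset: what is moved stays moved. The work goes in short steps, Python scripts to look and compute and a tool call to move; the robot and the scene stay as the last step left them, time stands still between calls to the robot, and variables do not carry over. Pictures are saved under pics/ and viewed, at most 10 in all, crops included, and the job is handed in when it is done.

Besides the shell and the picture viewer there is one more tool, called after "Call:" in YAML: its name, and indented under it one key for each argument. step_arm: Moves the arm, as the interface text tells. Its arguments: {"type":"object","properties":{"commands":{"type":"array"},"force":{"type":"number"}},"required":["commands"]}

```bash
mkdir -p pics; python3 - <<'E'
from workcell import *
import cv2,numpy as np
for n in("scene","top"):
    p,d=get_image(n); cv2.imwrite(f"pics/{n}0.png",p); np.savez(f"{n}0.npz",p=p,d=d)
    c=calibration(n); print(n,{k:np.round(np.array(v),4).tolist() for k,v in c.items()})
s=state(); print(s)
E
```

```text
scene {'fx': 379.0059, 'fy': 379.0059, 'cx': 282.399, 'cy': 210.0588, 'R': [[-0.0958, 0.9953, -0.0135], [0.6008, 0.047, -0.798], [-0.7936, -0.0845, -0.6025]], 't': [0.0267, -0.2209, 1.4639]}
top {'fx': 404.0896, 'fy': 404.0896, 'cx': 277.8544, 'cy': 212.1092, 'R': [[-0.0182, -0.9998, -0.0012], [-0.9914, 0.0182, -0.13], [0.13, -0.0012, -0.9915]], 't': [0.0236, 0.5715, 1.1301]}
{'t': 0.1, 'joints': array([-8.98241328e+01,  5.99312850e+00,  5.53297788e+00,  8.96066497e+01,
        1.15336098e-04,  7.75268290e+01]), 'qd': array([-0.01674891, -0.12758012,  0.05148089,  0.05313332,  0.04446461,
        0.00577286]), 'joint_torque': array([ 6.03004635e-03, -5.58210039e+01,  5.04718888e+01,  1.29789178e-02,
       -3.25850442e-04, -7.70417586e-06]), 'tcp_pos': array([ 0.13139725, -0.58512743,  0.23063529]), 'tcp_rot': array([[ 9.75729701e-01,  2.18978425e-01, -1.56564864e-06],
       [ 2.18978278e-01, -9.75729038e-01,  1.16588601e-03],
       [ 2.53776232e-04, -1.13793245e-03, -9.99999320e-01]]), 'ft_force': array([ 0.153843  , -0.01414846,  0.17988594]), 'ft_torque': array([0.02055764, 0.05948092, 0.0685327 ]), 'gripper_force': 0.0, 'grip_width': 1.000821101767017}
```

View pics/scene0.png

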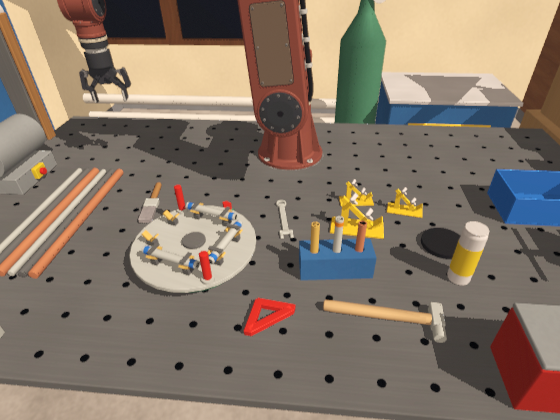

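View pics/top0.png

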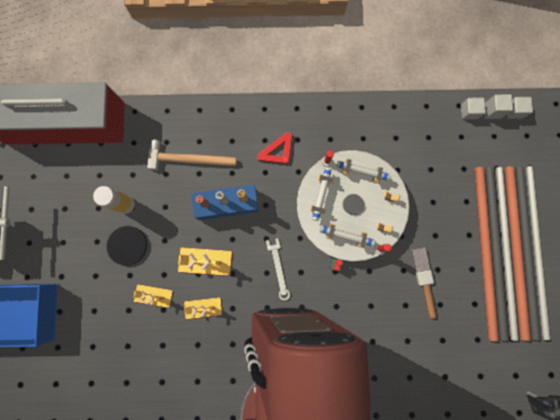

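The top view shows the rack at (225,202) and the index table at (353,205), with the pointer at (338,265) and handles at (328,157) and (387,247). The empty cradle has its brass Vs at (393,198) and (386,229).

Three yellow rests could be the one meant: (205,262), (153,296) and (203,308). The first is about 53 px long, which at about 360 px/m is 150 mm. The other two are about 37 px, or roughly 100 mm, so (205,262) fits. I'll measure it and confirm it in a crop.

```bash
cat > h.py <<'E'
import cv2,numpy as np
from workcell import *
C={n:{k:np.array(v) for k,v in calibration(n).items()} for n in("scene","top")}
def load(n,i=0):
    z=np.load(f"{n}{i}.npz"); return z["p"],z["d"]
def ray(n,u,v):
    c=C[n]; d=c["R"].T@np.array([(u-c["cx"])/c["fx"],(v-c["cy"])/c["fy"],1.]); return -c["R"].T@c["t"],d
def onz(n,u,v,z):
    o,d=ray(n,u,v); return o+d*(z-o[2])/d[2]
def cloud(n,i=0):
    c=C[n]; p,d=load(n,i); v,u=np.mgrid[:d.shape[0],:d.shape[1]]
    X=np.stack([(u-c["cx"])/c["fx"]*d,(v-c["cy"])/c["fy"]*d,d],-1)
    return (X-c["t"])@c["R"]
def proj(n,X):
    c=C[n]; q=c["R"]@np.asarray(X)+c["t"]; return c["fx"]*q[0]/q[2]+c["cx"],c["fy"]*q[1]/q[2]+c["cy"]
def tri(a,b):  # scene px, top px
    (o1,d1),(o2,d2)=ray("scene",*a),ray("top",*b)
    s=np.linalg.lstsq(np.stack([d1,-d2],1),o2-o1,rcond=None)[0]
    P,Q=o1+s[0]*d1,o2+s[1]*d2; return (P+Q)/2,np.linalg.norm(P-Q)
def blobs(n,lo,hi,i=0,amin=15):
    p,_=load(n,i); m=cv2.inRange(cv2.cvtColor(p,cv2.COLOR_BGR2HSV),lo,hi)
    k,l,st,ce=cv2.connectedComponentsWithStats(m)
    return [(ce[j],st[j,4],l==j) for j in range(1,k) if st[j,4]>=amin]
E
python3 - <<'E'
from h import *
np.set_printoptions(precision=4,suppress=True)
for n in("scene","top"):
    X=cloud(n); 
    for nm,lo,hi,r in(("blue",(100,120,60),(125,255,255),300),("yel",(20,150,120),(32,255,255),200),("red",(0,180,100),(6,255,255),25),("red2",(174,180,100),(180,255,255),25)):
        for c,a,m in blobs(n,lo,hi,amin=r):
            P=X[m]; P=P[(P[:,2]>-.02)]
            if len(P)>5: 
                w=cv2.minAreaRect(P[:,:2].astype(np.float32))
                print(n,nm,c,a,"med",np.median(P,0),"zmax",np.percentile(P[:,2],98),"rect",np.array(w[0]),np.array(w[1]),w[2])
p,_=load("scene");q,_=load("top")
A=cv2.resize(p[165:285,280:440],(800,600),interpolation=cv2.INTER_CUBIC)
cv2.imwrite("pics/s_crop.png",A)
B=cv2.resize(q[140:320,130:420],None,fx=2.75,fy=2.75,interpolation=cv2.INTER_CUBIC); cv2.imwrite("pics/t_crop.png",B)
# table plate: points with z in .045-.062
X=cloud("top"); m=(abs(X[...,2]-.054)<.006)&(X[...,1]<.05)&(X[...,1]>-.5)&(X[...,0]>.2)&(X[...,0]<.8)
k,l,st,ce=cv2.connectedComponentsWithStats(m.astype(np.uint8)); j=1+np.argmax(st[1:,4])
h=max(cv2.findContours((l==j).astype(np.uint8),0,1)[0],key=len)[:,0]
for zz in (.054,):
    P=np.array([onz("top",u,v,zz)[:2] for u,v in h],np.float32); e=cv2.fitEllipse(P); print("plate",e, cv2.minEnclosingCircle(P), np.median(X[l==j],0))
E
```

```text
scene blue [  4.7919 103.8497] 346 med [-0.3041 -1.3728  0.0391] zmax 0.13213151863891642 rect [ 0.5009 -0.6623] [2.2138 0.0724] 42.164066314697266
scene blue [442.33   113.5784] 2597 med [-0.5374  0.747  -0.012 ] zmax 0.7060251565889665 rect [0.2554 0.3352] [0.5408 2.0629] 62.986106872558594
scene blue [526.6366 196.2534] 3572 med [0.2874 0.7358 0.0465] zmax 0.0898484617160093 rect [0.6822 0.5393] [0.2039 1.4886] 62.7293701171875
scene blue [336.3363 260.8397] 2489 med [0.634  0.166  0.0612] zmax 0.07122615967235922 rect [0.9287 0.1808] [0.7287 0.1824] 2.8094563484191895
scene yel [359.3523 214.6324] 1178 med [0.4393 0.2318 0.013 ] zmax 0.09884932867762591 rect [0.7473 0.216 ] [0.1338 1.1128] 85.70500183105469
scene yel [404.3183 206.6699] 509 med [0.3448 0.3749 0.0067] zmax 0.0695631724776593 rect [0.7738 0.2812] [0.1043 1.0977] 77.07695007324219
scene yel [464.3082 261.1163] 662 med [0.6332 0.4561 0.076 ] zmax 0.11206975972515416 rect [0.9488 0.2757] [0.0537 0.7717] 60.251399993896484
scene red [ 42.8857 170.4286] 35 med [ 0.2551 -0.8336  0.037 ] zmax 0.04559679183362244 rect [ 0.
[... 1539 characters left out ...]
21402962864697627 rect [0.6212 0.0365] [0.0887 0.3946] 83.57566833496094
top red [329.0303 155.0303] 33 med [ 0.711  -0.1271  0.1384] zmax 0.5219510663104525 rect [ 0.5716 -0.0566] [0.0109 0.3344] 62.971431732177734
top red [384.7  247.54] 50 med [ 0.4609 -0.264   0.1383] zmax 0.14218992278450307 rect [ 0.4604 -0.2675] [0.0177 0.0131] 89.51001739501953
top red [337.3889 264.2778] 36 med [ 0.4201 -0.1497  0.0608] zmax 0.06779995112980355 rect [ 0.4199 -0.1502] [0.011  0.0238] 75.44145202636719
plate ((0.5872702598571777, -0.198659285902977), (0.3051068186759949, 0.31961706280708313), 31.33829689025879) ((0.5871559977531433, -0.19892312586307526), 0.15970399975776672) [ 0.5802 -0.2016  0.0543]
```

View pics/s_crop.png

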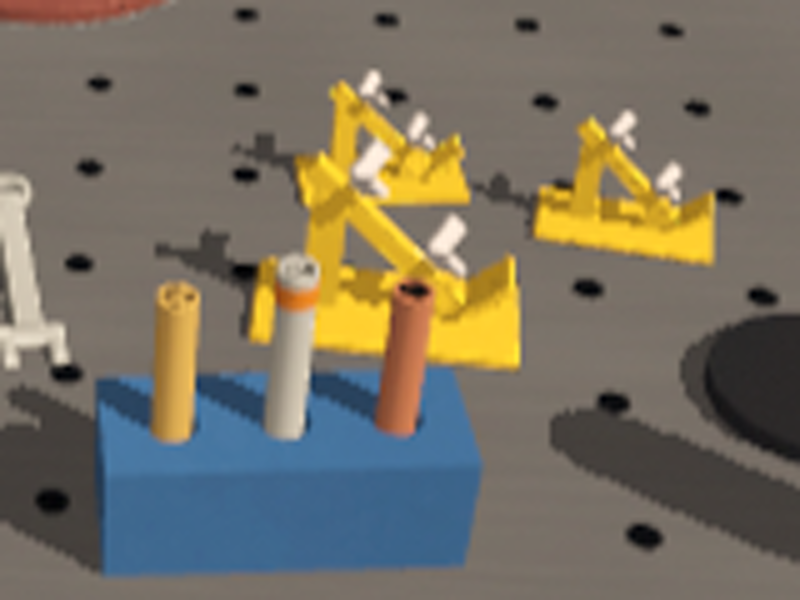

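View pics/t_crop.png

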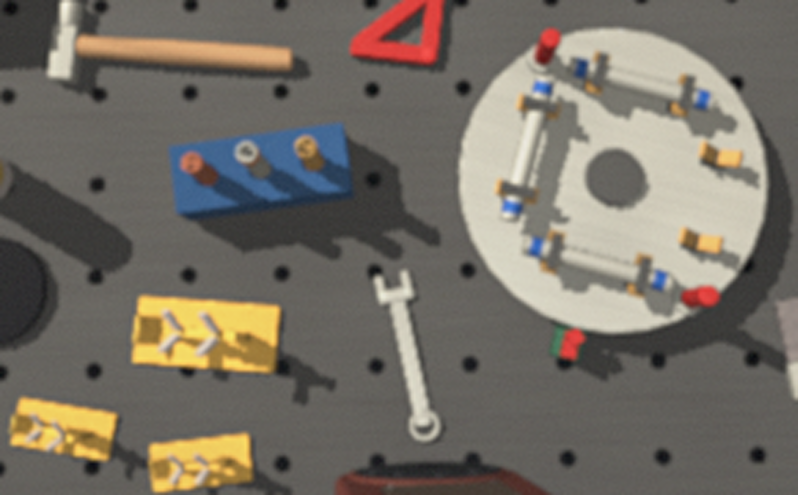

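The target tube is the middle one in the rack: grey steel with an orange band, at scene (340,217) and top (219,195). Its neighbours are brass and copper. The rest at (205,262) in the top view is clearly the large one, and it runs downhill towards +y, which is left in the top view. The empty cradle is on the right of the table at (386,212), and the near handle is at (385,247).

Next I'll refine the poses.

```bash
python3 - <<'E'
from h import *
np.set_printoptions(precision=4,suppress=True)
T=lambda x,y:(130+x/2.75-.3,140+y/2.75-.3)
print("tube top tri",tri((339.4,217.2),T(246,152)), "b",tri((280+179/5,165+294/5),T(306,147)),"c",tri((280+416/5,165+289/5),T(192,161)))
R=np.array([onz("top",*T(*c),.07)[:2] for c in((170,146),(343,124),(352,190),(180,215))]);print("rack c",R.mean(0),[np.linalg.norm(R[i]-R[i-1]) for i in range(4)],"ydir ang",np.degrees(np.arctan2(*( (R[0]+R[3]-R[1]-R[2])[::-1]))))
B=np.array([onz("top",*T(*c),.008)[:2] for c in((137,296),(281,304),(276,373),(132,363))]);e=B[0]+B[3]-B[1]-B[2];a=np.arctan2(e[1],e[0])
print("rest c",B.mean(0),[np.linalg.norm(B[i]-B[i-1]) for i in range(4)],"xdir ang",np.degrees(a))
ex=np.array([np.cos(a),np.sin(a),0]);ez=np.array([0,0,1.]);ey=np.cross(ez,ex);c0=np.r_[B.mean(0),0]
for n in("scene","top"):
    X=cloud(n);p,_=load(n);h=cv2.cvtColor(p,cv2.COLOR_BGR2HSV)
    L=(X-c0)@np.stack([ex,ey,ez],1)
    m=(h[...,1]<90)&(h[...,2]>140)&(abs(L[...,0])<.09)&(abs(L[...,1])<.04)&(L[...,2]>.03)
    k,l,st,ce=cv2.connectedComponentsWithStats(m.astype(np.uint8))
    for j in range(1,k):
        if st[j,4]>5:
            P=L[l==j]; s=(P[:,0]-P[:,2])/2**.5; t=(P[:,0]+P[:,2])/2**.5
            print(n,"V",ce[j],st[j,4],"med",np.median(P,0),"y",np.percentile(P[:,1],[2,98]),"s",np.percentile(s,[5,50,95]),"t",np.percentile(t,[2,98]))
    y=(h[...,0]>15)&(h[...,0]<35)&(h[...,1]>120)&(abs(L[...,0])<.11)&(abs(L[...,1])<.006)&(L[...,2]>.05)
    P=L[y]; s=(P[:,0]+P[:,2])/2**.5; print(n,"spine t",np.percentile(s,[5,50,95]), "y",P[:,1].mean())
    mm=(h[...,0]>15)&(h[...,0]<35)&(h[...,1]>120)&(abs(L[...,0])<.11)&(abs(L[...,1])<.06)&(L[...,2]>.004)&(L[...,2]<.012)
    print(n,"base rect",cv2.minAreaRect(X[mm][:,:2].astype(np.float32)))
# pointer, cradle
X=cloud("top");p,_=load("top");h=cv2.cvtColor(p,cv2.COLOR_BGR2HSV)
c=np.array([.587,-.199])
D=X[...,:2]-c;r=np.hypot(D[...,0],D[...,1])
m=((h[...,0]<8)|(h[...,0]>172))&(h[...,1]>150)&(r<.2)
for zl,zh,nm in((.05,.07,"ptr"),(.132,.146,"hnd")):
    q=m&(X[...,2]>zl)&(X[...,2]<zh); k,l,st,ce=cv2.connectedComponentsWithStats(q.astype(np.uint8))
    for j in range(1,k):
        if st[j,4]>8: P=X[l==j].mean(0);print(nm,ce[j],st[j,4],P,np.hypot(*(P[:2]-c)),np.degrees(np.arctan2(*(P[:2]-c)[::-1])))
q=(h[...,0]>10)&(h[...,0]<25)&(h[...,1]>90)&(r<.15)&(X[...,2]>.06)
k,l,st,ce=cv2.connectedComponentsWithStats(q.astype(np.uint8))
for j in range(1,k):
    if st[j,4]>15: P=X[l==j].mean(0);print("brass",ce[j],st[j,4],P,np.hypot(*(P[:2]-c)),np.degrees(np.arctan2(*(P[:2]-c)[::-1])), "z",np.percentile(X[l==j][:,2],[5,95]))
E
```

```text
tube top tri (array([0.6025, 0.1646, 0.1658]), np.float64(0.0010752265615522245)) b (array([0.6093, 0.1106, 0.1482]), np.float64(0.0026052162113583597)) c (array([0.5978, 0.2198, 0.1488]), np.float64(0.0033678598822139798))
rack c [0.6019 0.1623] [np.float64(0.07241109955033728), np.float64(0.1790945001416522), np.float64(0.06932847291756593), np.float64(0.17703041379986187)] ydir ang 96.80931621505586
rest c [0.4355 0.2288] [np.float64(0.07068789865502471), np.float64(0.15378738359530716), np.float64(0.07268896059903855), np.float64(0.15275648784558998)] xdir ang 85.41343778570932
scene V [353.68 198.3 ] 50 med [-0.0157  0.005   0.1016] y [-0.024   0.0171] s [-0.0885 -0.0847 -0.0774] t [0.0519 0.0696]
scene V [368.9423 213.5769] 52 med [0.0308 0.0052 0.0561] y [-0.0247  0.0158] s [-0.0224 -0.0185 -0.0108] t [0.0489 0.0686]
scene spine t [0.0173 0.041  0.0464] y -0.003855125156933722
scene base rect ((0.43940216302871704, 0.2304331213235855), (0.14939796924591064, 0.0715813934803009), 84.05793762207031)
top V [191.75 255.95] 20 med [ 0.0281 -0.0121  0.0592] y [-0.02   -0.0039] s [-0.
[... 607 characters left out ...]
62] 52 [ 0.4178 -0.15    0.0585] 0.17620416143792567 163.8399154968269
hnd [329.3684 154.0789] 38 [ 0.7133 -0.128   0.1386] 0.14486225201882239 29.360043040216343
hnd [386.5814 247.4884] 43 [ 0.4604 -0.2682  0.1388] 0.14427046420519182 -151.3182335151378
brass [345.1765 171.8235] 17 [ 0.6753 -0.1771  0.0887] 0.09096059416384375 13.918743204173627 z [0.0836 0.0966]
brass [376.   179.45] 20 [ 0.6515 -0.2616  0.091 ] 0.08990862134432742 -44.157611419150136 z [0.0846 0.1003]
brass [391.6744 196.6047] 86 [ 0.6037 -0.305   0.0825] 0.10733160823804314 -81.03673741691046 z [0.0714 0.0913]
brass [384.4167 227.5833] 84 [ 0.5175 -0.2803  0.0823] 0.10696955221924412 -130.54600292917394 z [0.0714 0.0924]
```

Call:
step_arm:
  commands:
    - [-1,0,0,0,0,0,-0.117]
    - [-1,0,0,0,0,0,-0.117]
    - [-1,0,0,0,0,0,-0.117]
    - [-1,0,0,0,0,0,-0.117]
    - [-1,0,0,0,0,0,-0.117]

```text
t: 0.52
tcp_pos: [0.1314, -0.5852, 0.2309]
tcp_rot: [[0.668, 0.744, 0.0], [0.744, -0.668, 0.001], [0.001, -0.0, -1.0]]
ft_force: [0.3, 0.0, 1.1]
grip_width: 1.001
gripper_force: 0.0
```

Call:
step_arm:
  commands:
    - [-1,0,0,0,0,0,-0.117]
    - [-1,0,0,0,0,0,-0.117]
    - [-1,0,0,0,0,0,-0.117]
    - [-1,0,0,0,0,0,-0.117]
    - [-1,0,0,0,0,0,-0.117]

```text
t: 0.93
tcp_pos: [0.1314, -0.5852, 0.2308]
tcp_rot: [[0.118, 0.993, -0.0], [0.993, -0.118, 0.001], [0.001, -0.0, -1.0]]
ft_force: [-0.6, -0.3, 0.1]
grip_width: 1.001
gripper_force: 0.0
```

Call:
step_arm:
  commands:
    - [-1,0,0,0,0,0,-0.117]
    - [-1,0,0,0,0,0,-0.115]
    - [-1,0.15,0.12,0,0,0,0]
    - [-1,0.156,0.126,0,0,0,0]
    - [-1,0.156,0.126,0,0,0,0]

```text
t: 1.35
tcp_pos: [0.1946, -0.4835, 0.2302]
tcp_rot: [[-0.117, 0.993, -0.0], [0.993, 0.117, 0.002], [0.002, 0.0, -1.0]]
ft_force: [1.4, -1.1, 0.7]
grip_width: 0.996
gripper_force: 0.0
```

Call:
step_arm:
  commands:
    - [-1,0.156,0.126,0,0,0,0]
    - [-1,0.156,0.126,0,0,0,0]
    - [-1,0.156,0.126,0,0,0,0]
    - [-1,0.156,0.126,0,0,0,0]
    - [-1,0.156,0.126,0,0,0,0]

```text
t: 1.77
tcp_pos: [0.3016, -0.3133, 0.231]
tcp_rot: [[-0.117, 0.993, -0.0], [0.993, 0.117, 0.0], [0.0, -0.0, -1.0]]
ft_force: [1.0, 0.9, 0.3]
grip_width: 0.998
gripper_force: 0.0
```

Call:
step_arm:
  commands:
    - [-1,0.156,0.126,0,0,0,0]
    - [-1,0.156,0.126,0,0,0,0]
    - [-1,0.156,0.126,0,0,0,0]
    - [-1,0.156,0.126,0,0,0,0]
    - [-1,0.156,0.126,0,0,0,0]

```text
t: 2.18
tcp_pos: [0.4084, -0.1434, 0.2312]
tcp_rot: [[-0.118, 0.993, 0.0], [0.993, 0.118, -0.0], [-0.0, 0.0, -1.0]]
ft_force: [0.2, -0.4, -0.2]
grip_width: 0.999
gripper_force: 0.0
```

Call:
step_arm:
  commands:
    - [-1,0.156,0.126,0,0,0,0]
    - [-1,0.156,0.126,0,0,0,0]
    - [-1,0.156,0.126,0,0,0,0]
    - [-1,0.156,0.126,0,0,0,0]
    - [-1,0,0,0,0,0,0]

```text
t: 2.6
tcp_pos: [0.495, -0.0041, 0.2305]
tcp_rot: [[-0.124, 0.992, -0.0], [0.992, 0.124, 0.002], [0.002, 0.0, -1.0]]
ft_force: [0.3, 0.1, 0.4]
grip_width: 0.997
gripper_force: 0.0
```

Call:
step_arm:
  commands:
    - [-1,0.154,0.126,0,0,0,0]
    - [-1,0.154,0.126,0,0,0,0]
    - [-1,0.154,0.126,0,0,0,0]
    - [-1,0.154,0.126,0,0,0,0]
    - [-1,0.154,0.126,0,0,0,0]

```text
t: 3.02
tcp_pos: [0.6008, 0.1598, 0.2308]
tcp_rot: [[-0.118, 0.993, -0.0], [0.993, 0.118, -0.0], [-0.0, -0.0, -1.0]]
ft_force: [1.3, -1.1, 0.7]
grip_width: 0.998
gripper_force: 0.0
```

Call:
step_arm:
  commands:
    - [-1,0,0,0,0,0,0]
    - [-1,0,0,0.1,0,0,0]
    - [-1,0,0,0.1,0,0,0]
    - [-1,0,0,0.1,0,0,0]
    - [-1,0,0,0.05,0,0,0]

```text
t: 3.43
tcp_pos: [0.5989, 0.1577, 0.1582]
tcp_rot: [[-0.118, 0.993, -0.004], [0.993, 0.118, -0.0], [0.0, -0.004, -1.0]]
ft_force: [-0.3, -0.5, 0.0]
grip_width: 1.005
gripper_force: 0.0
```

```bash
python3 - <<'E'
from h import *
p,d=get_image("scene"); q,e=get_image("top")
A=cv2.resize(p[120:290,250:450],(600,510)); cv2.imwrite("pics/g1.png",A)
E
```

```text
(no output)
```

View pics/g1.png

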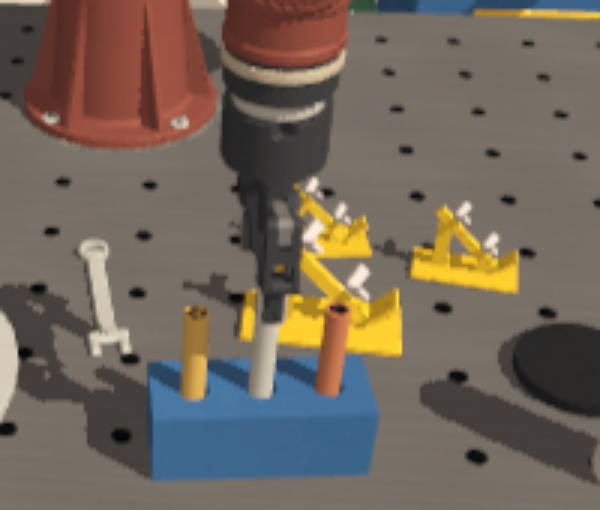

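The gripper stands centred over the middle steel tube, at crop (265,330), clear of the brass tube (195,350) and the copper tube (333,350). I'll make the last small correction, lower, and close.

Call:
step_arm:
  commands:
    - [-1,0.028,0.02,0,0,0,0]
    - [-1,0,0,0.08,0,0,0]
    - [-1,0,0,0.08,0,0,0]
    - [-1,0,0,0,0,0,0]
    - [1,0,0,0,0,0,0]
  force: 50

```text
t: 3.95
tcp_pos: [0.6037, 0.1644, 0.1301]
tcp_rot: [[-0.118, 0.993, 0.0], [0.993, 0.118, -0.0], [-0.0, 0.0, -1.0]]
ft_force: [-0.1, -0.4, 0.8]
grip_width: 0.883
gripper_force: 0.0
```

Call:
step_arm:
  commands:
    - [1,0,0,0,0,0,0]
    - [1,0,0,0,0,0,0]
    - [1,0,0,0,0,0,0]
    - [1,0,0,0,0,0,0]
    - [1,0,0,0,0,0,0]

```text
t: 4.37
tcp_pos: [0.604, 0.1642, 0.1302]
tcp_rot: [[-0.118, 0.993, 0.001], [0.993, 0.118, -0.0], [-0.0, 0.001, -1.0]]
ft_force: [0.0, 1.0, 2.2]
grip_width: 0.222
gripper_force: 48.7
```

Call:
step_arm:
  commands:
    - [1,0,0,0,0,0,0]
    - [1,0,0,0,0,0,0]
    - [1,0,0,0,0,0,0]
    - [1,0,0,0,0,0,0]
    - [1,0,0,0,0,0,0]

```text
t: 4.78
tcp_pos: [0.604, 0.1643, 0.1301]
tcp_rot: [[-0.118, 0.993, 0.001], [0.993, 0.118, -0.0], [-0.0, 0.001, -1.0]]
ft_force: [-0.8, -0.0, 5.7]
grip_width: 0.221
gripper_force: 48.7
```

Call:
step_arm:
  commands:
    - [1,0,0,-0.04,0,0,0]
    - [1,0,0,-0.08,0,0,0]
    - [1,0,0,-0.12,0,0,0]
    - [1,0,0,-0.12,0,0,0]
    - [1,0,0,-0.12,0,0,0]

```text
t: 5.2
tcp_pos: [0.603, 0.1642, 0.226]
tcp_rot: [[-0.118, 0.993, -0.001], [0.993, 0.118, -0.0], [-0.0, -0.001, -1.0]]
ft_force: [0.7, -0.3, -1.7]
grip_width: 0.219
gripper_force: 49.2
```

Call:
step_arm:
  commands:
    - [1,0,0,-0.12,0,0,0]
    - [1,0.05,-0.07,0,0,0,0]
    - [1,0.093,-0.127,0,0,0,0]
    - [1,0.093,-0.127,0,0,0,0]
    - [1,0.093,-0.127,0,0,0,0]

```text
t: 5.62
tcp_pos: [0.5049, 0.2192, 0.2491]
tcp_rot: [[-0.117, 0.993, -0.001], [0.993, 0.117, -0.0], [-0.0, -0.001, -1.0]]
ft_force: [-0.1, 0.9, -1.0]
grip_width: 0.22
gripper_force: 49.4
```

Call:
step_arm:
  commands:
    - [1,0.093,-0.127,0,0,0,0]
    - [1,0.093,-0.127,0,0,0,0]
    - [1,0.043,-0.057,0,0,0,0]
    - [1,0,0,0,0,0,0.1]
    - [1,0,0,0,0,0,0.1]

```text
t: 6.03
tcp_pos: [0.4383, 0.2576, 0.2496]
tcp_rot: [[0.094, 0.996, 0.0], [0.996, -0.094, -0.0], [-0.0, 0.0, -1.0]]
ft_force: [0.3, 0.4, -0.8]
grip_width: 0.217
gripper_force: 49.5
```

Call:
step_arm:
  commands:
    - [1,0,0,0,0,0.1,0]
    - [1,0,0,0,0,0.1,0]
    - [1,0,0,0,0,0.1,0]
    - [1,0,0,0,0,0.1,0]
    - [1,0,0,0,0,0.1,0]

```text
t: 6.45
tcp_pos: [0.4395, 0.2569, 0.2503]
tcp_rot: [[0.078, 0.996, 0.049], [0.86, -0.091, 0.502], [0.504, 0.003, -0.864]]
ft_force: [-0.2, 1.3, -2.3]
grip_width: 0.219
gripper_force: 49.6
```

Call:
step_arm:
  commands:
    - [1,0,0,0,0,0.1,0]
    - [1,0,0,0,0,0.1,0]
    - [1,0,0,0,0,0.05,0]
    - [1,0,0,0,0,0,0]
    - [1,0,0,0,0,0,0]

```text
t: 6.87
tcp_pos: [0.4392, 0.2562, 0.2487]
tcp_rot: [[0.067, 0.996, 0.065], [0.706, -0.093, 0.703], [0.706, -0.001, -0.709]]
ft_force: [0.2, -0.1, -1.1]
grip_width: 0.219
gripper_force: 49.6
```

```bash
cat >> h.py <<'E'
np.set_printoptions(precision=4,suppress=True)
def plan(P,Rt=None):
    from scipy.spatial.transform import Rotation as Ro
    s=state(); R=np.array(s["tcp_rot"]); d=R.T@(np.array(P)-s["tcp_pos"])
    print("shift",d/.2,"turn",(Ro.from_matrix(R.T@Rt).as_rotvec(degrees=True)/60 if Rt is not None else ""),"q",s["joints"].round(1),"F",s["ft_force"].round(1))
def frame(z,y):
    z=np.array(z,float);z/=np.linalg.norm(z);y=np.array(y,float);y-=z*(y@z);y/=np.linalg.norm(y);return np.stack([np.cross(y,z),y,z],1)
a=np.radians(84.8);ex=np.array([np.cos(a),np.sin(a),0]);Z=np.array([0,0,1.]);U=(ex-Z)/2**.5;Tn=(ex+Z)/2**.5
seat=np.array([.437,.229,.090])
E
python3 - <<'E'
from h import *
Rt=frame(U,[ex[1],-ex[0],0]); plan(seat-.04*U+.06*Tn,Rt); print(state()["tcp_pos"])
p,d=get_image("scene"); q,e=get_image("top")
np.savez("scene1.npz",p=p,d=d);np.savez("top1.npz",p=q,d=e)
A=cv2.resize(p[100:290,290:450],(480,570));B=cv2.resize(q[180:330,140:250],(320,436)); B=cv2.copyMakeBorder(B,0,134,0,0,0)
cv2.imwrite("pics/g2.png",np.hstack([A,B]))
E
```

```text
shift [-0.3572  0.002   0.2654] turn [ 0.0005  0.0021 -0.0024] q [-12.  -23.6 -28.7  91.6  44.5  80.6] F [ 0.2 -0.1 -1.1]
[0.4392 0.2562 0.2487]
```

View pics/g2.png

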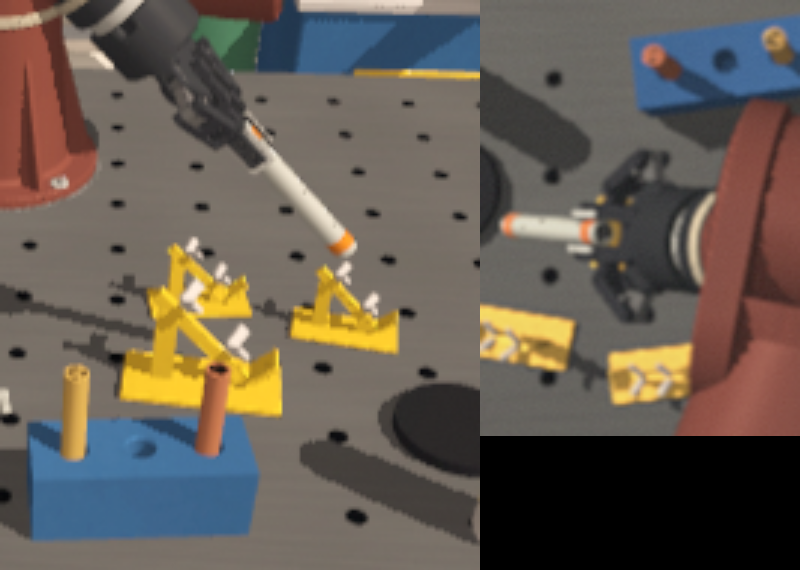

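The tube is firmly held at 45°, with its lower end at scene crop (345,243). The middle hole is empty and the rest is clear below.

Call:
step_arm:
  commands:
    - [1,-0.09,0,0.066,0,0,0]
    - [1,-0.09,0,0.066,0,0,0]
    - [1,-0.09,0,0.066,0,0,0]
    - [1,-0.09,0,0.066,0,0,0]
    - [1,0,0,0,0,0,0]

```text
t: 7.38
tcp_pos: [0.4361, 0.244, 0.1578]
tcp_rot: [[0.066, 0.996, 0.06], [0.705, -0.09, 0.703], [0.706, -0.004, -0.708]]
ft_force: [-1.0, 0.6, -2.9]
grip_width: 0.219
gripper_force: 49.5
```

```bash
python3 - <<'E'
from h import *
Rt=frame(U,[ex[1],-ex[0],0]); plan(seat-.04*U,Rt); s=state(); T=np.array(s["tcp_pos"]);R=np.array(s["tcp_rot"])
for n in("scene","top"):
    p,d=get_image(n); np.savez(n+"2.npz",p=p,d=d)
    X=cloud(n,2); L=(X-T)@R   # tool frame
    m=(abs(L[...,0])<.02)&(abs(L[...,1])<.02)&(L[...,2]>.02)&(L[...,2]<.13)
    P=L[m]; print(n,len(P),"y mid",(np.percentile(P[:,1],[3,97])),"x",np.percentile(P[:,0],[3,97]),"end z",np.percentile(P[:,2],[1,99]))
E
```

```text
shift [-0.2922  0.0119 -0.0123] turn [-0.0035  0.0019 -0.0021] q [-13.8 -21.5 -36.7  83.6  44.2  77.9] F [-1.   0.6 -2.9]
scene 239 y mid [0.0011 0.0127] x [-0.0069  0.0103] end z [0.0211 0.1153]
top 137 y mid [-0.0106  0.0082] x [0.0034 0.0136] end z [0.0219 0.1121]
```

Call:
step_arm:
  commands:
    - [1,-0.06,0.008,-0.012,0,0,0]
    - [1,-0.06,0,0,0,0,0]
    - [1,-0.06,0,0,0,0,0]
    - [1,-0.05,0,0,0,0,0]
    - [1,-0.02,0,0,0,0,0]

```text
t: 7.9
tcp_pos: [0.4366, 0.2059, 0.128]
tcp_rot: [[0.064, 0.996, 0.065], [0.705, -0.091, 0.703], [0.707, 0.001, -0.708]]
ft_force: [0.0, 0.1, -1.4]
grip_width: 0.22
gripper_force: 49.6
```

Call:
step_arm:
  commands:
    - [1,-0.015,0,0,0,0,0]
    - [1,-0.01,0,0,0,0,0]
    - [1,-0.005,0,0,0,0,0]
    - [1,0,0,0,0,0,0]
    - [1,0,0,0,0,0,0]

```text
t: 8.32
tcp_pos: [0.4357, 0.2024, 0.1234]
tcp_rot: [[0.064, 0.996, 0.065], [0.704, -0.091, 0.704], [0.707, 0.0, -0.707]]
ft_force: [-0.7, -0.6, -1.3]
grip_width: 0.219
gripper_force: 49.6
```

```bash
python3 - <<'E'
from h import *
plan(seat-.04*U,frame(U,[ex[1],-ex[0],0]))
s=state(); print(np.array(s["tcp_rot"]).T@s["ft_force"])
E
```

```text
shift [-0.0242 -0.0056  0.012 ] turn [0.0004 0.0001 0.    ] q [-19.7 -18.  -37.9  84.1  43.2  70. ] F [-0.7 -0.6 -1.3]
[-1.3555 -0.5986  0.4604]
```

Call:
step_arm:
  commands:
    - [1,-0.01,0,0.005,0,0,0]
    - [1,-0.005,0,0,0,0,0]
    - [1,0,0,0,0,0,0]
    - [1,0,0,0,0,0,0]

```text
t: 8.65
tcp_pos: [0.4353, 0.201, 0.1203]
tcp_rot: [[0.065, 0.996, 0.064], [0.704, -0.091, 0.704], [0.707, -0.0, -0.707]]
ft_force: [-0.6, 1.2, -1.1]
grip_width: 0.22
gripper_force: 49.6
```

Call:
step_arm:
  commands:
    - [1,-0.005,0,0,0,0,0]
    - [1,-0.005,0,0,0,0,0]
    - [1,0,0,0,0,0,0]
    - [1,0,0,0,0,0,0]

```text
t: 8.98
tcp_pos: [0.4353, 0.2004, 0.1198]
tcp_rot: [[0.064, 0.996, 0.065], [0.702, -0.091, 0.706], [0.709, -0.0, -0.705]]
ft_force: [-2.4, 7.2, 4.3]
grip_width: 0.214
gripper_force: 49.6
```

Call:
step_arm:
  commands:
    - [1,-0.005,0,0,0,0,0]
    - [1,0,0,0,0,0,0]
    - [1,0,0,0,0,0,0]

```text
t: 9.23
tcp_pos: [0.4353, 0.2001, 0.1196]
tcp_rot: [[0.064, 0.996, 0.065], [0.701, -0.091, 0.707], [0.71, 0.0, -0.704]]
ft_force: [-1.6, 9.2, 7.4]
grip_width: 0.221
gripper_force: 49.6
```

Contact with the Vs is confirmed: about 11 N along their normal. Releasing.

Call:
step_arm:
  commands:
    - [1,0.006,0,0,0,0,0]
    - [1,0,0,0,0,0,0]
    - [0.4,0,0,0,0,0,0]
    - [0.2,0,0,0,0,0,0]
    - [-0.5,0,0,0,0,0,0]
  force: 20

```text
t: 9.65
tcp_pos: [0.4356, 0.1994, 0.119]
tcp_rot: [[0.064, 0.996, 0.065], [0.705, -0.091, 0.704], [0.707, 0.0, -0.707]]
ft_force: [-0.1, 0.9, -0.3]
grip_width: 0.525
gripper_force: 0.0
```

Call:
step_arm:
  commands:
    - [-1,0,0,0,0,0,0]
    - [-1,0,0,0,0,0,0]
    - [-1,0,0,0,0,0,0]
    - [-1,0,0,0,0,0,0]
    - [-1,0,0,0,0,0,0]

```text
t: 10.07
tcp_pos: [0.4354, 0.1996, 0.119]
tcp_rot: [[0.065, 0.996, 0.065], [0.704, -0.091, 0.704], [0.707, 0.0, -0.707]]
ft_force: [-0.3, -0.2, 0.2]
grip_width: 1.004
gripper_force: 0.0
```

Call:
step_arm:
  commands:
    - [-1,0,0,-0.05,0,0,0]
    - [-1,0,0,-0.1,0,0,0]
    - [-1,0,0,-0.15,0,0,0]
    - [-1,0,0,-0.15,0,0,0]
    - [-1,0,0,-0.15,0,0,0]

```text
t: 10.48
tcp_pos: [0.4272, 0.1145, 0.2049]
tcp_rot: [[0.064, 0.996, 0.064], [0.704, -0.091, 0.704], [0.707, -0.0, -0.707]]
ft_force: [1.0, 0.1, -0.8]
grip_width: 1.001
gripper_force: 0.0
```

```bash
python3 - <<'E'
from h import *
s=state(); print(s["tcp_pos"],s["joints"].round(1))
ey=np.cross(Z,ex);M=np.stack([U,ey,Tn],1)
for n in("scene","top"):
    p,d=get_image(n); np.savez(n+"3.npz",p=p,d=d)
    X=cloud(n,3); L=(X-seat)@M; h=cv2.cvtColor(p,cv2.COLOR_BGR2HSV)
    o=(h[...,0]>4)&(h[...,0]<17)&(h[...,1]>130)&(abs(L[...,0])<.1)&(abs(L[...,1])<.03)&(abs(L[...,2])<.02)
    for nm,m in(("tube",(abs(L[...,0])<.1)&(abs(L[...,1])<.014)&(L[...,2]>-.004)&(L[...,2]<.02)&((h[...,1]<90)|o)),("up",o&(L[...,0]<0)),("dn",o&(L[...,0]>0))):
        P=L[m]; print(n,nm,len(P),*(np.percentile(P[:,i],[2,50,98]) for i in range(3)) if len(P) else "")
p,_=load("scene",3);q,_=load("top",3)
A=cv2.resize(p[150:270,290:430],(467,400));B=cv2.resize(q[200:310,140:250],(400,400))
cv2.imwrite("pics/g3.png",np.hstack([A,B])[:,:800])
E
```

```text
[0.4272 0.1145 0.2049] [-31.7 -15.8 -28.3 101.5  39.3  54.9]
scene tube 297 [-0.0703 -0.0003  0.0762] [-0.0127 -0.0083  0.0021] [-0.003   0.006   0.0109]
scene up 21 [-0.0642 -0.0592 -0.0531] [-0.0123 -0.0098 -0.0023] [-0.0038  0.0038  0.0092]
scene dn 22 [0.0609 0.0678 0.0737] [-0.0133 -0.0096 -0.0009] [-0.0057  0.0041  0.0108]
top tube 246 [-0.0724 -0.0104  0.0715] [-0.0123  0.0014  0.0115] [-0.0034  0.0088  0.0124]
top up 13 [-0.0649 -0.0596 -0.0553] [-0.0054  0.0027  0.0102] [0.0067 0.0097 0.0115]
top dn 16 [0.0623 0.0704 0.0795] [-0.0089  0.0013  0.0101] [-0.0028  0.0093  0.0123]
```

View pics/g3.png

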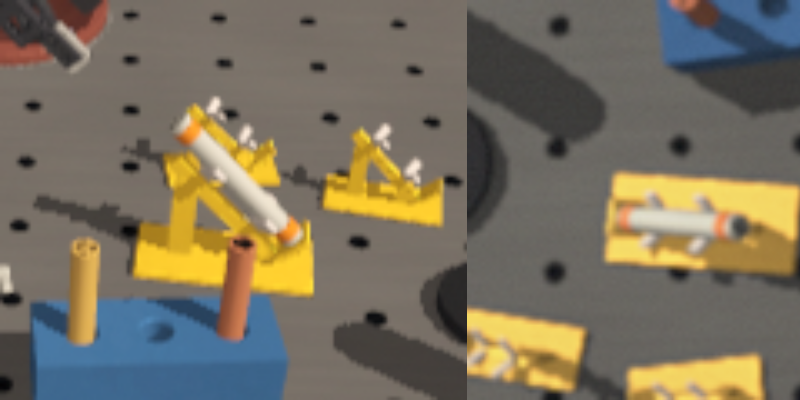

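The tube lies in the Vs of the large rest: its middle is about 2 mm from the seat and it is let go of. In the crops it runs from (180,125) to (290,235). Next I'll bring the tool upright, turn it and move over the near handle.

Call:
step_arm:
  commands:
    - [-1,0,0,-0.05,0,-0.107,0]
    - [-1,0,0,0,0,-0.107,0]
    - [-1,0,0,0,0,-0.107,0]
    - [-1,0,0,0,0,-0.107,0]
    - [-1,0,0,0,0,-0.107,0]

```text
t: 11.0
tcp_pos: [0.4277, 0.1081, 0.2117]
tcp_rot: [[0.09, 0.996, 0.024], [0.972, -0.093, 0.217], [0.218, 0.004, -0.976]]
ft_force: [-0.1, -0.2, -0.2]
grip_width: 1.0
gripper_force: 0.0
```

Call:
step_arm:
  commands:
    - [-1,0,0,0,0,-0.107,0]
    - [-1,0,0,0,0,-0.108,0]
    - [-1,0,0,0,0,0,-0.115]
    - [-1,0,0,0,0,0,-0.115]
    - [-1,0,0,0,0,0,-0.115]

```text
t: 11.42
tcp_pos: [0.4267, 0.1094, 0.2103]
tcp_rot: [[-0.274, 0.962, -0.0], [0.962, 0.274, 0.0], [0.0, -0.0, -1.0]]
ft_force: [-0.3, 0.3, 0.5]
grip_width: 1.005
gripper_force: 0.0
```

Call:
step_arm:
  commands:
    - [-1,0,0,0,0,0,-0.115]
    - [-1,0,0,0,0,0,-0.115]
    - [-1,0,0,0,0,0,-0.115]
    - [-1,0,0,0,0,0,-0.115]
    - [-1,0,0,0,0,0,-0.115]

```text
t: 11.83
tcp_pos: [0.4268, 0.1086, 0.2103]
tcp_rot: [[-0.77, 0.639, -0.0], [0.639, 0.77, 0.0], [0.0, 0.0, -1.0]]
ft_force: [-0.4, 0.6, 0.3]
grip_width: 1.001
gripper_force: 0.0
```

Call:
step_arm:
  commands:
    - [-1,0,0,0,0,0,-0.115]
    - [-1,0,0,0,0,0,-0.115]
    - [-1,0,0,0,0,0,-0.115]
    - [-1,0,0,0,0,0,-0.115]
    - [-1,0,0,0,0,0,-0.115]

```text
t: 12.25
tcp_pos: [0.4269, 0.1086, 0.2103]
tcp_rot: [[-0.996, 0.09, -0.0], [0.09, 0.996, 0.0], [0.0, 0.0, -1.0]]
ft_force: [0.6, -0.2, -0.7]
grip_width: 1.002
gripper_force: 0.0
```

Call:
step_arm:
  commands:
    - [-1,0,0,0,0,0,-0.115]
    - [-1,0,0,0,0,0,-0.115]
    - [-1,0,0,0,0,0,-0.115]
    - [-1,0,0,0,0,0,-0.115]
    - [-1,0,0,0,0,0,-0.115]

```text
t: 12.67
tcp_pos: [0.4269, 0.1086, 0.2103]
tcp_rot: [[-0.872, -0.49, -0.0], [-0.49, 0.872, 0.0], [-0.0, 0.0, -1.0]]
ft_force: [0.6, 0.0, -0.4]
grip_width: 1.0
gripper_force: 0.0
```

Call:
step_arm:
  commands:
    - [-1,0.06,-0.14,0,0,0,0]
    - [-1,0.078,-0.175,0,0,0,0]
    - [-1,0.078,-0.175,0,0,0,0]
    - [-1,0.078,-0.175,0,0,0,0]
    - [-1,0.078,-0.175,0,0,0,0]

```text
t: 13.08
tcp_pos: [0.4432, -0.0761, 0.2104]
tcp_rot: [[-0.875, -0.485, 0.001], [-0.485, 0.875, 0.0], [-0.001, -0.0, -1.0]]
ft_force: [1.4, -0.7, 0.1]
grip_width: 0.998
gripper_force: 0.0
```

Call:
step_arm:
  commands:
    - [-1,0.078,-0.175,0,0,0,0]
    - [-1,0.078,-0.175,0,0,0,0]
    - [-1,0.078,-0.175,0,0,0,0]
    - [-1,0,0,0,0,0,0]
    - [-1,0,0,0,0,0,0]

```text
t: 13.5
tcp_pos: [0.453, -0.1906, 0.2099]
tcp_rot: [[-0.876, -0.482, -0.001], [-0.482, 0.876, 0.001], [0.0, 0.001, -1.0]]
ft_force: [0.6, 1.2, -0.5]
grip_width: 0.998
gripper_force: 0.0
```

```bash
python3 - <<'E'
from h import *
th=np.radians(208.9);H=np.array([.587+.145*np.cos(th),-.1985+.145*np.sin(th),.112])
print(state()["tcp_pos"],H); plan(H,frame([0,0,-1],[np.sin(th),-np.cos(th),0]))
E
```

```text
[ 0.453  -0.1906  0.2099] [ 0.4601 -0.2686  0.112 ]
shift [ 0.1567 -0.3593  0.4892] turn [ 0.0011 -0.0002 -0.0018] q [-38.1 -13.2 -15.1  88.2   0.  -66.9] F [ 0.6  1.2 -0.5]
```

Call:
step_arm:
  commands:
    - [-1,0.052,-0.12,0,0,0,0]
    - [-1,0.052,-0.12,0,0,0,0]
    - [-1,0.052,-0.12,0,0,0,0]
    - [-1,0,0,0,0,0,0]
    - [-1,0,0,0.1,0,0,0]

```text
t: 13.92
tcp_pos: [0.4623, -0.2684, 0.1938]
tcp_rot: [[-0.875, -0.484, 0.004], [-0.484, 0.875, -0.003], [-0.002, -0.004, -1.0]]
ft_force: [0.1, 0.3, 0.6]
grip_width: 0.999
gripper_force: 0.0
```

Call:
step_arm:
  commands:
    - [-1,0,0,0.1,0,0,0]
    - [-1,0,0,0.1,0,0,0]
    - [-1,0,0,0.1,0,0,0]
    - [-1,0,0,0.08,0,0,0]
    - [-1,0,0,0,0,0,0]

```text
t: 14.33
tcp_pos: [0.4596, -0.2644, 0.1112]
tcp_rot: [[-0.874, -0.486, -0.004], [-0.486, 0.874, 0.004], [0.001, 0.005, -1.0]]
ft_force: [-0.3, 0.5, -0.4]
grip_width: 1.0
gripper_force: 0.0
```

Call:
step_arm:
  commands:
    - [1,0,0,0,0,0,0]
    - [1,0,0,0,0,0,0]
    - [1,0,0,0,0,0,0]
    - [1,0,0,0,0,0,0]
    - [1,0,0,0,0,0,0]
  force: 25

```text
t: 14.75
tcp_pos: [0.4612, -0.2679, 0.1159]
tcp_rot: [[-0.875, -0.484, 0.001], [-0.484, 0.875, -0.001], [-0.0, -0.002, -1.0]]
ft_force: [1.8, -3.7, 5.8]
grip_width: 0.301
gripper_force: 5.8
```

Call:
step_arm:
  commands:
    - [1,0,0,0,0,0,0]
    - [1,0,0,0,0,0,0]
    - [1,0,0,0,0,0,0]

```text
t: 15.0
tcp_pos: [0.4613, -0.2681, 0.1161]
tcp_rot: [[-0.875, -0.484, 0.001], [-0.484, 0.875, -0.001], [-0.001, -0.002, -1.0]]
ft_force: [0.5, -0.3, 6.3]
grip_width: 0.224
gripper_force: 24.9
```

Call:
step_arm:
  commands:
    - [1,-0.004,0.076,0,0,0,0.1]
    - [1,-0.004,0.076,0,0,0,0.1]
    - [1,-0.004,0.076,0,0,0,0.1]

```text
t: 15.25
tcp_pos: [0.4466, -0.2254, 0.1161]
tcp_rot: [[-0.983, -0.185, 0.004], [-0.185, 0.983, -0.002], [-0.004, -0.003, -1.0]]
ft_force: [12.9, -1.9, -0.3]
grip_width: 0.221
gripper_force: 27.4
```

```bash
python3 - <<'E'
from h import *
s=state();print(s["tcp_pos"],s["ft_force"],s["ft_torque"],s["grip_width"]);D=np.array(s["tcp_pos"])[:2]-[.587,-.1985];print(np.hypot(*D),np.degrees(np.arctan2(D[1],D[0]))%360)
E
```

```text
[ 0.4466 -0.2254  0.1161] [12.8663 -1.9484 -0.3439] [-0.2831 -2.544   0.1146] 0.2211662133062458
0.14292661153337582 190.84988051219997
```

Call:
step_arm:
  commands:
    - [1,-0.006,0.076,0,0,0,0.1]
    - [1,-0.006,0.076,0,0,0,0.1]
    - [1,-0.006,0.076,0,0,0,0.1]
    - [1,-0.004,0.076,0,0,0,0.1]

```text
t: 15.58
tcp_pos: [0.4489, -0.1647, 0.1162]
tcp_rot: [[-0.973, 0.231, 0.004], [0.231, 0.973, -0.002], [-0.004, -0.001, -1.0]]
ft_force: [11.3, -3.3, -2.6]
grip_width: 0.223
gripper_force: 27.2
```

Call:
step_arm:
  commands:
    - [1,-0.004,0.076,0,0,0,0.1]
    - [1,-0.004,0.076,0,0,0,0.1]
    - [1,-0.004,0.076,0,0,0,0.1]
    - [1,-0.004,0.076,0,0,0,0.1]

```text
t: 15.92
tcp_pos: [0.4759, -0.1101, 0.1162]
tcp_rot: [[-0.795, 0.607, 0.006], [0.607, 0.795, -0.003], [-0.007, 0.001, -1.0]]
ft_force: [15.8, -9.7, -6.5]
grip_width: 0.221
gripper_force: 26.8
```

```bash
python3 - <<'E'
from h import *
s=state();print(s["tcp_pos"],s["ft_force"],s["ft_torque"],s["grip_width"]);D=np.array(s["tcp_pos"])[:2]-[.587,-.1985];print(np.hypot(*D),np.degrees(np.arctan2(D[1],D[0]))%360)
E
```

```text
[ 0.4759 -0.1101  0.1162] [15.7932 -9.7172 -6.4724] [-1.9067 -3.1595  0.0129] 0.2214567038470355
0.14196310644839796 141.48923819020715
```

Call:
step_arm:
  commands:
    - [1,-0.012,0.076,0,0,0,0.1]
    - [1,-0.008,0.076,0,0,0,0.1]
    - [1,-0.004,0.07,0,0,0,0.1]
    - [1,-0.004,0.06,0,0,0,0.1]
    - [1,0,0,0,0,0,0]

```text
t: 16.33
tcp_pos: [0.5194, -0.0731, 0.1161]
tcp_rot: [[-0.48, 0.877, 0.003], [0.877, 0.48, -0.0], [-0.002, 0.003, -1.0]]
ft_force: [0.1, 0.1, 7.9]
grip_width: 0.221
gripper_force: 28.2
```

```bash
python3 - <<'E'
from h import *
s=state();print(s["ft_force"],s["joints"].round(1));D=np.array(s["tcp_pos"])[:2]-[.587,-.1985];print(np.hypot(*D),np.degrees(np.arctan2(D[1],D[0]))%360, np.array(s["tcp_rot"]).T@s["ft_force"])
E
```

```text
[0.1449 0.0983 7.9114] [-22.4  -6.9 -19.2  77.5   0.1  39. ]
0.14244508942751907 118.31162168028084 [ 0.0038  0.1965 -7.9109]
```

Call:
step_arm:
  commands:
    - [-1,0,0,0,0,0,0]
    - [-1,0,0,0,0,0,0]
    - [-1,0,0,0,0,0,0]
    - [-1,0,0,0,0,0,0]
    - [-1,0,0,0,0,0,0]

```text
t: 16.75
tcp_pos: [0.5168, -0.0742, 0.1148]
tcp_rot: [[-0.484, 0.875, -0.0], [0.875, 0.484, -0.0], [0.0, -0.0, -1.0]]
ft_force: [-0.0, 0.1, -0.2]
grip_width: 0.914
gripper_force: 0.0
```

Call:
step_arm:
  commands:
    - [-1,0,0,-0.06,0,0,0]
    - [-1,0,0,-0.15,0,0,0]
    - [-1,0,0,-0.15,0,0,0]
    - [-1,0,0,-0.15,0,0,0]
    - [-1,0,0,-0.15,0,0,0]

```text
t: 17.17
tcp_pos: [0.5168, -0.074, 0.2494]
tcp_rot: [[-0.484, 0.875, 0.001], [0.875, 0.484, -0.0], [-0.001, 0.0, -1.0]]
ft_force: [0.1, -0.1, 0.4]
grip_width: 0.998
gripper_force: 0.0
```

```bash
python3 - <<'E'
from h import *
s=state();print(s["tcp_pos"],s["joints"].round(1))
c=np.array([.587,-.1985])
for n in("scene","top"):
    p,d=get_image(n); np.savez(n+"4.npz",p=p,d=d)
    X=cloud(n,4);h=cv2.cvtColor(p,cv2.COLOR_BGR2HSV);D=X[...,:2]-c;r=np.hypot(D[...,0],D[...,1])
    for nm,q in(("hnd",((h[...,0]<8)|(h[...,0]>172))&(h[...,1]>150)&(r<.2)&(X[...,2]>.08)&(X[...,2]<.146)),("brass",(h[...,0]>10)&(h[...,0]<25)&(h[...,1]>90)&(r<.15)&(X[...,2]>.06)&(X[...,2]<.11))):
        k,l,st,ce=cv2.connectedComponentsWithStats(q.astype(np.uint8))
        for j in range(1,k):
            if st[j,4]>20: P=X[l==j];P=P.mean(0);print(n,nm,ce[j],st[j,4],P,np.hypot(*(P[:2]-c)),np.degrees(np.arctan2(*(P[:2]-c)[::-1]))%360)
p,_=load("scene",4);q,_=load("top",4)
A=cv2.resize(p[150:290,110:400],None,fx=1.5,fy=1.5);B=cv2.resize(q[140:300,170:420],(435,280));cv2.imwrite("pics/g4.png",np.vstack([A[:,:435],B]))
E
```

```text
[ 0.5168 -0.074   0.2494] [-22.5  -7.4  -5.8  91.6  -0.   38.5]
scene hnd [245.2403 210.2338] 154 [ 0.526  -0.0715  0.1142] 0.14087984582632604 115.67566676940378
scene hnd [129.9141 241.404 ] 198 [ 0.6673 -0.3219  0.1139] 0.14724805655368858 303.05927605575187
scene brass [197.4384 208.4658] 73 [ 0.4844 -0.2153  0.0808] 0.10392353674634386 189.29618699922537
scene brass [226.5    215.1667] 72 [ 0.5078 -0.1284  0.0807] 0.10577572353649145 138.51227541088582
scene brass [238.     232.5385] 26 [ 0.5797 -0.083   0.0833] 0.11577230915274125 93.59323680254475
scene brass [154.2 237.3] 30 [ 0.6139 -0.29    0.0825] 0.09534276195339204 286.35823247102275
scene brass [220.9375 255.875 ] 32 [ 0.6664 -0.1072  0.0831] 0.12099916912653189 48.9770355176652
scene brass [151.6486 257.3514] 37 [ 0.6845 -0.2695  0.0829] 0.12059677320905576 323.9486800597091
scene brass [184.0541 266.8919] 37 [ 0.7082 -0.1837  0.0825] 0.12211938478055825 6.958133659075913
top hnd [404.75   172.8929] 28 [ 0.6579 -0.3273  0.1386] 0.14707219315293957 298.83600322701136
```

View pics/g4.png

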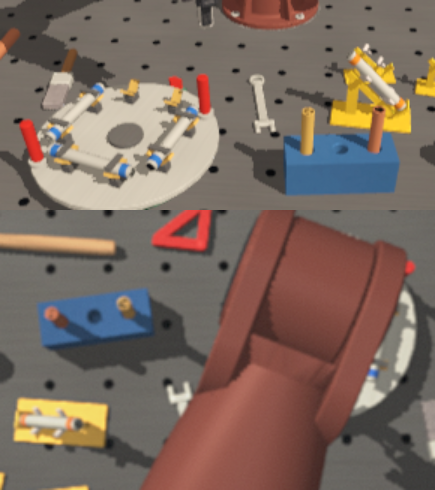

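The table has turned one click. In the scene crop the empty brass Vs stand at the red pointer, at about (130,90) and (175,95), and the tube still lies on the rest at (380,80). Next I'll turn the tool, move over the rest and tilt for the perpendicular grasp.

Call:
step_arm:
  commands:
    - [-1,0,0,0,0,0,0.114]
    - [-1,0,0,0,0,0,0.114]
    - [-1,0,0,0,0,0,0.114]
    - [-1,0,0,0,0,0,0.114]
    - [-1,0,0,0,0,0,0.114]

```text
t: 17.68
tcp_pos: [0.517, -0.074, 0.2473]
tcp_rot: [[0.097, 0.995, 0.0], [0.995, -0.097, -0.0], [-0.0, 0.0, -1.0]]
ft_force: [0.8, -0.1, -0.0]
grip_width: 0.997
gripper_force: 0.0
```

Call:
step_arm:
  commands:
    - [-1,0.14,-0.04,0,0,0,0]
    - [-1,0.183,-0.051,0,0,0,0]
    - [-1,0.183,-0.051,0,0,0,0]
    - [-1,0.183,-0.051,0,0,0,0]
    - [-1,0.183,-0.051,0,0,0,0]

```text
t: 18.1
tcp_pos: [0.4837, 0.1056, 0.2473]
tcp_rot: [[0.092, 0.996, 0.0], [0.996, -0.092, -0.0], [-0.0, 0.0, -1.0]]
ft_force: [1.6, -0.1, -0.5]
grip_width: 0.998
gripper_force: 0.0
```

Call:
step_arm:
  commands:
    - [-1,0.183,-0.051,0,0,0,0]
    - [-1,0.183,-0.051,0,0,0,0]
    - [-1,0.183,-0.051,0,0,0,0]
    - [-1,0.183,-0.051,0,0,0,0]
    - [-1,0.183,-0.051,0,0,0,0]

```text
t: 18.52
tcp_pos: [0.4495, 0.2928, 0.2474]
tcp_rot: [[0.091, 0.996, 0.001], [0.996, -0.091, 0.0], [0.0, 0.001, -1.0]]
ft_force: [1.1, 0.5, -0.1]
grip_width: 0.993
gripper_force: 0.0
```

Call:
step_arm:
  commands:
    - [-1,0,0,0,0,-0.107,0]
    - [-1,0,0,0,0,-0.107,0]
    - [-1,0,0,0,0,-0.107,0]
    - [-1,0,0,0,0,-0.107,0]
    - [-1,0,0,0,0,-0.107,0]

```text
t: 18.93
tcp_pos: [0.4507, 0.2915, 0.2483]
tcp_rot: [[0.077, 0.996, -0.046], [0.841, -0.09, -0.533], [-0.535, 0.003, -0.845]]
ft_force: [0.3, -0.4, 0.2]
grip_width: 1.0
gripper_force: 0.0
```

Call:
step_arm:
  commands:
    - [-1,0,0,0,0,-0.107,0]
    - [-1,0,0,0,0,-0.107,0]
    - [-1,0,0,0,0,0,0]
    - [-1,0,0,0,0,0,0]

```text
t: 19.27
tcp_pos: [0.4498, 0.2915, 0.243]
tcp_rot: [[0.059, 0.996, -0.068], [0.703, -0.09, -0.706], [-0.709, -0.006, -0.705]]
ft_force: [0.0, -0.6, 1.3]
grip_width: 1.0
gripper_force: 0.0
```

```bash
python3 - <<'E'
from h import *
seat=np.array([.4365,.229,.090])
plan(seat+.003*U+.08*Tn,frame(-Tn,[ex[1],-ex[0],0])); print(state()["tcp_pos"])
E
```

```text
shift [ 0.3327 -0.0353  0.3649] turn [-0.0034  0.0022  0.0043] q [ 36.2  37.   33.  119.8 -31.9 141.2] F [ 0.  -0.6  1.3]
[0.4498 0.2915 0.243 ]
```

Call:
step_arm:
  commands:
    - [-1,0.083,-0.009,0.091,0,0,0]
    - [-1,0.083,-0.009,0.091,0,0,0]
    - [-1,0,0,0,0,0,0]

```text
t: 19.52
tcp_pos: [0.446, 0.2884, 0.1968]
tcp_rot: [[0.065, 0.996, -0.065], [0.707, -0.092, -0.701], [-0.704, -0.0, -0.71]]
ft_force: [-1.3, -0.1, -0.4]
grip_width: 1.001
gripper_force: 0.0
```

```bash
python3 - <<'E'
from h import *
seat=np.array([.4365,.229,.090])
plan(seat+.003*U+.08*Tn,frame(-Tn,[ex[1],-ex[0],0])); print(state()["tcp_pos"])
E
```

```text
shift [ 0.1796 -0.0204  0.1908] turn [-0.0011 -0.0037 -0.0011] q [ 36.2  35.8  26.7 114.3 -31.9 141.2] F [-1.3 -0.1 -0.4]
[0.446  0.2884 0.1968]
```

Call:
step_arm:
  commands:
    - [-1,0.09,-0.01,0.095,0,0,0]
    - [-1,0.09,-0.01,0.095,0,0,0]
    - [-1,0,0,0,0,0,0]
    - [-1,0,0,0,0,0,0]

```text
t: 19.85
tcp_pos: [0.4427, 0.2878, 0.1481]
tcp_rot: [[0.066, 0.996, -0.064], [0.706, -0.092, -0.702], [-0.705, 0.001, -0.709]]
ft_force: [0.5, -0.1, 1.1]
grip_width: 1.005
gripper_force: 0.0
```

```bash
python3 - <<'E'
from h import *
seat=np.array([.4365,.229,.090])
plan(seat+.003*U-.016*Tn,frame(-Tn,[ex[1],-ex[0],0])); s=state();T=np.array(s["tcp_pos"]);R=np.array(s["tcp_rot"]);print(T)
for n in("scene","top"):
    p,d=get_image(n); np.savez(n+"5.npz",p=p,d=d); h=cv2.cvtColor(p,cv2.COLOR_BGR2HSV)
    L=(cloud(n,5)-T)@R
    o=(h[...,0]>4)&(h[...,0]<17)&(h[...,1]>130)&(abs(L[...,0])<.1)&(abs(L[...,1])<.03)&(abs(L[...,2]-.08)<.03)
    for k in(-1,1):
        P=L[o&(L[...,0]*k>.02)]; print(n,k,len(P),*(np.percentile(P[:,i],[5,50,95]) for i in range(3)) if len(P) else "")
E
```

```text
shift [ 0.01   -0.004   0.4941] turn [ 0.     -0.0027 -0.0015] q [ 36.3  36.4  22.4 109.4 -31.9 141.4] F [ 0.5 -0.1  1.1]
[0.4427 0.2878 0.1481]
scene -1 22 [-0.0655 -0.0602 -0.0544] [0.0041 0.0098 0.0124] [0.0744 0.0804 0.0874]
scene 1 21 [0.06   0.0669 0.072 ] [0.004  0.0087 0.0114] [0.0721 0.0797 0.0878]
top -1 13 [-0.0661 -0.0611 -0.057 ] [-0.0102 -0.0029  0.0051] [0.0709 0.0729 0.0747]
top 1 17 [0.0629 0.0678 0.0792] [-0.0113 -0.0005  0.0084] [0.0713 0.0748 0.0847]
```

Call:
step_arm:
  commands:
    - [-1,0.015,-0.004,0.08,0,0,0]
    - [-1,0,0,0.12,0,0,0]
    - [-1,0,0,0.12,0,0,0]
    - [-1,0,0,0.1,0,0,0]
    - [-1,0,0,0.05,0,0,0]

```text
t: 20.37
tcp_pos: [0.4362, 0.2232, 0.0776]
tcp_rot: [[0.066, 0.996, -0.064], [0.705, -0.092, -0.703], [-0.706, 0.001, -0.708]]
ft_force: [-0.1, 0.6, -0.2]
grip_width: 1.004
gripper_force: 0.0
```

Call:
step_arm:
  commands:
    - [-1,0,0,0.02,0,0,0]
    - [-1,0,0,0,0,0,0]
    - [-1,0,0,0,0,0,0]

```text
t: 20.62
tcp_pos: [0.4364, 0.2221, 0.0756]
tcp_rot: [[0.066, 0.996, -0.063], [0.706, -0.091, -0.703], [-0.705, 0.002, -0.709]]
ft_force: [-0.2, -0.0, -0.4]
grip_width: 0.999
gripper_force: 0.0
```

```bash
python3 - <<'E'
from h import *
seat=np.array([.4365,.229,.090])
plan(seat+.003*U-.016*Tn,frame(-Tn,[ex[1],-ex[0],0]))
E
```

```text
shift [-0.0115 -0.0026  0.0047] turn [ 0.0009 -0.0024 -0.0017] q [ 31.8  29.4   5.6  97.1 -34.3 136.8] F [-0.2 -0.  -0.4]
```

Call:
step_arm:
  commands:
    - [1,0,0,0,0,0,0]
    - [1,0,0,0,0,0,0]
    - [1,0,0,0,0,0,0]
    - [1,0,0,0,0,0,0]
    - [1,0,0,0,0,0,0]
  force: 50

```text
t: 21.03
tcp_pos: [0.4355, 0.2216, 0.074]
tcp_rot: [[0.064, 0.996, -0.064], [0.705, -0.091, -0.703], [-0.706, 0.0, -0.708]]
ft_force: [-0.1, 0.0, 1.1]
grip_width: 0.299
gripper_force: 0.0
```

Call:
step_arm:
  commands:
    - [1,0,0,0,0,0,0]
    - [1,0,0,0,0,0,0]
    - [1,0,0,0,0,0,0]
    - [1,0,0,0,0,0,0]

```text
t: 21.37
tcp_pos: [0.4358, 0.2217, 0.0741]
tcp_rot: [[0.065, 0.996, -0.064], [0.705, -0.091, -0.703], [-0.706, 0.001, -0.708]]
ft_force: [2.6, 2.7, 0.9]
grip_width: 0.213
gripper_force: 48.7
```

Call:
step_arm:
  commands:
    - [1,0,0,-0.03,0,0,0]
    - [1,0,0,-0.06,0,0,0]
    - [1,0,0,-0.1,0,0,0]
    - [1,0,0,-0.12,0,0,0]
    - [1,0,0,-0.12,0,0,0]

```text
t: 21.78
tcp_pos: [0.4404, 0.2823, 0.1352]
tcp_rot: [[0.064, 0.996, -0.066], [0.704, -0.092, -0.704], [-0.707, -0.001, -0.707]]
ft_force: [0.6, 0.3, -2.7]
grip_width: 0.215
gripper_force: 48.9
```

Call:
step_arm:
  commands:
    - [1,0,0,-0.12,0,0,0]
    - [1,0,0,0,0,0.1,0]
    - [1,0,0,0,0,0.1,0]
    - [1,0,0,0,0,0.1,0]
    - [1,0,0,0,0,0.1,0]

```text
t: 22.2
tcp_pos: [0.4426, 0.2997, 0.1516]
tcp_rot: [[0.084, 0.996, -0.032], [0.932, -0.09, -0.352], [-0.353, -0.0, -0.936]]
ft_force: [-1.2, -0.7, -1.2]
grip_width: 0.216
gripper_force: 49.0
```

Call:
step_arm:
  commands:
    - [1,0,0,0,0,0.1,0]
    - [1,0,0,0,0,0.1,0]
    - [1,0,0,0,0,0.1,0]
    - [1,0,0,0,0,0.049,0]
    - [1,0,0,-0.1,0,0,0]

```text
t: 22.62
tcp_pos: [0.4398, 0.2967, 0.1682]
tcp_rot: [[0.093, 0.996, -0.006], [0.996, -0.093, 0.001], [0.0, -0.006, -1.0]]
ft_force: [-0.3, -0.4, -1.9]
grip_width: 0.212
gripper_force: 49.1
```

Call:
step_arm:
  commands:
    - [1,0,0,-0.15,0,0,0]
    - [1,0,0,-0.15,0,0,0]
    - [1,0,0,-0.1,0,0,0]
    - [1,0,0,0,0,0,0]
    - [1,0,0,0,0,0,0]

```text
t: 23.03
tcp_pos: [0.4427, 0.299, 0.2525]
tcp_rot: [[0.091, 0.996, 0.001], [0.996, -0.091, 0.0], [0.0, 0.001, -1.0]]
ft_force: [0.4, 0.4, -3.2]
grip_width: 0.214
gripper_force: 49.1
```

```bash
python3 - <<'E'
from h import *
s=state();T=np.array(s["tcp_pos"]);R=np.array(s["tcp_rot"]);print(T,R)
b=np.radians(164.4);print("to cradle",end=" ");plan([.4957,-.172,.2],frame([0,0,-1],[-np.cos(b),-np.sin(b),0]))
for n in("scene","top"):
    p,d=get_image(n); np.savez(n+"6.npz",p=p,d=d); h=cv2.cvtColor(p,cv2.COLOR_BGR2HSV)
    L=(cloud(n,6)-T)@R
    o=(h[...,0]>4)&(h[...,0]<17)&(h[...,1]>130)&(abs(L[...,0])<.1)&(abs(L[...,1])<.03)&(abs(L[...,2]+.015)<.03)
    for k in(-1,1):
        P=L[o&(L[...,0]*k>.02)]; print(n,k,len(P),*(np.percentile(P[:,i],[2,50,98]) for i in range(3)) if len(P) else "")
    m=(abs(L[...,0])<.1)&(abs(L[...,1])<.012)&(abs(L[...,2]+.016)<.015); print(n,"ext",np.percentile(L[m][:,0],[.5,99.5]))
E
```

```text
[0.4427 0.299  0.2525] [[ 0.0912  0.9958  0.0007]
 [ 0.9958 -0.0912  0.0004]
 [ 0.0004  0.0007 -1.    ]]
to cradle shift [-2.3213  0.4784  0.2619] turn [ 0.0006 -0.0005  0.1728] q [ 20.   -5.3  -3.5  91.7   0.  115.2] F [ 0.4  0.4 -3.2]
scene -1 40 [-0.0703 -0.0645 -0.0589] [0.0009 0.0103 0.0134] [-0.027  -0.0212 -0.0115]
scene 1 41 [0.0559 0.0623 0.067 ] [0.0014 0.0095 0.0145] [-0.0267 -0.021  -0.0112]
scene ext [-0.0761  0.0725]
top -1 40 [-0.0704 -0.0657 -0.061 ] [-0.0104 -0.0013  0.0079] [-0.0276 -0.0242 -0.0165]
top 1 0
top ext [-0.0771 -0.0044]
```

Call:
step_arm:
  commands:
    - [1,-0.09,0.02,0,0,0,0]
    - [1,-0.178,0.037,0,0,0,0]
    - [1,-0.178,0.037,0,0,0,0]
    - [1,-0.178,0.037,0,0,0,0]
    - [1,-0.178,0.037,0,0,0,0]

```text
t: 23.55
tcp_pos: [0.4603, 0.1347, 0.2499]
tcp_rot: [[0.09, 0.996, -0.003], [0.996, -0.09, -0.0], [-0.0, -0.003, -1.0]]
ft_force: [0.9, 0.5, -1.1]
grip_width: 0.219
gripper_force: 49.2
```

Call:
step_arm:
  commands:
    - [1,-0.178,0.037,0,0,0,0]
    - [1,-0.178,0.037,0,0,0,0]
    - [1,-0.178,0.037,0,0,0,0]
    - [1,-0.178,0.037,0,0,0,0]
    - [1,-0.178,0.037,0,0,0,0]

```text
t: 23.97
tcp_pos: [0.4811, -0.046, 0.25]
tcp_rot: [[0.091, 0.996, -0.003], [0.996, -0.091, 0.001], [0.001, -0.003, -1.0]]
ft_force: [1.0, 0.1, -2.1]
grip_width: 0.219
gripper_force: 49.2
```

Call:
step_arm:
  commands:
    - [1,-0.178,0.037,0,0,0,0]
    - [1,-0.178,0.037,0,0,0,0]
    - [1,-0.178,0.037,0,0,0,0]
    - [1,-0.09,0.015,0,0,0,0]
    - [1,0,0,0,0,0,0.087]

```text
t: 24.38
tcp_pos: [0.4949, -0.1744, 0.2492]
tcp_rot: [[0.184, 0.983, -0.003], [0.983, -0.184, 0.001], [0.001, -0.003, -1.0]]
ft_force: [1.2, 0.7, -2.3]
grip_width: 0.216
gripper_force: 49.2
```

Call:
step_arm:
  commands:
    - [1,0,0,0,0,0,0.086]
    - [1,0,0,0.1,0,0,0]
    - [1,0,0,0.15,0,0,0]
    - [1,0,0,0,0,0,0]
    - [1,0,0,0,0,0,0]

```text
t: 24.8
tcp_pos: [0.4941, -0.1701, 0.1994]
tcp_rot: [[0.269, 0.963, -0.005], [0.963, -0.269, 0.003], [0.002, -0.005, -1.0]]
ft_force: [0.1, -0.0, -0.3]
grip_width: 0.21
gripper_force: 49.2
```

```bash
python3 - <<'E'
from h import *
b=np.radians(164.4);Rt=frame([0,0,-1],[-np.cos(b),-np.sin(b),0]);plan([.4961,-.1706,.070],Rt)
s=state();T=np.array(s["tcp_pos"]);print(T)
C0=np.array([.4957,-.172,.086]);M=np.stack([Rt[:,0],Rt[:,1],-Rt[:,2]],1)
for n in("scene","top"):
    p,d=get_image(n); np.savez(n+"7.npz",p=p,d=d); h=cv2.cvtColor(p,cv2.COLOR_BGR2HSV)
    L=(cloud(n,7)-C0)@M
    for nm,lo,hi,zl,zh in(("band",4,17,.1,.14),("brass",10,25,-.02,.015)):
        o=(h[...,0]>lo)&(h[...,0]<hi)&(h[...,1]>90)&(abs(L[...,0])<.09)&(abs(L[...,1])<.03)&(L[...,2]>zl)&(L[...,2]<zh)
        for k in(-1,1):
            P=L[o&(L[...,0]*k>.02)]; print(n,nm,k,len(P),*(np.percentile(P[:,i],[4,50,96]) for i in range(3)) if len(P) else "")
E
```

```text
shift [-0.0011  0.0136  0.6467] turn [-0.0051 -0.0016 -0.    ] q [-33.3  -7.4 -11.   86.7  -0.   72.3] F [ 0.1 -0.  -0.3]
[ 0.4941 -0.1701  0.1994]
scene band -1 38 [-0.0694 -0.0626 -0.0569] [-0.0037  0.0062  0.0096] [0.1246 0.135  0.139 ]
scene band 1 39 [0.056  0.0622 0.0694] [-0.003   0.0066  0.0098] [0.1239 0.1351 0.1394]
scene brass -1 73 [-0.0535 -0.0439 -0.0375] [-0.0145 -0.0026  0.025 ] [-0.0135 -0.0046  0.0034]
scene brass 1 72 [0.0374 0.0457 0.0523] [-0.0139 -0.0032  0.0245] [-0.0153 -0.0047  0.0028]
top band -1 0
top band 1 19 [0.0568 0.0624 0.0672] [-0.013  -0.0071  0.0062] [0.1334 0.1385 0.1399]
top brass -1 0
top brass 1 41 [0.036  0.0425 0.0502] [-0.0187 -0.0089  0.0013] [-0.0149 -0.0036  0.0055]
```

Call:
step_arm:
  commands:
    - [1,0,0.018,0.08,0.005,0,0]
    - [1,0,0,0.14,0,0,0]
    - [1,0,0,0.14,0,0,0]
    - [1,0,0,0.12,0,0,0]
    - [1,0,0,0.07,0,0,0]

```text
t: 25.32
tcp_pos: [0.4986, -0.1718, 0.0907]
tcp_rot: [[0.269, 0.963, -0.006], [0.963, -0.269, 0.002], [0.0, -0.006, -1.0]]
ft_force: [0.1, 1.1, -2.3]
grip_width: 0.217
gripper_force: 49.2
```

Call:
step_arm:
  commands:
    - [1,0,0,0.03,0,0,0]
    - [1,0,0,0.015,0,0,0]
    - [1,0,0,0.01,0,0,0]
    - [1,0,0,0,0,0,0]
    - [1,0,0,0,0,0,0]

```text
t: 25.73
tcp_pos: [0.4995, -0.1725, 0.0822]
tcp_rot: [[0.269, 0.963, -0.003], [0.963, -0.269, 0.0], [-0.001, -0.003, -1.0]]
ft_force: [-0.4, -0.4, -1.5]
grip_width: 0.214
gripper_force: 49.3
```

```bash
python3 - <<'E'
from h import *
b=np.radians(164.4);Rt=frame([0,0,-1],[-np.cos(b),-np.sin(b),0]);plan([.4971,-.1709,.070],Rt)
s=state();R=np.array(s["tcp_rot"]);T=np.array(s["tcp_pos"]);print(T,R.T@s["ft_force"])
for n in("scene",):
    p,d=get_image(n); np.savez(n+"8.npz",p=p,d=d)
cv2.imwrite("pics/g5.png",cv2.resize(p[160:260,150:290],(700,500),interpolation=cv2.INTER_CUBIC))
E
```

```text
shift [ 0.0045 -0.0135  0.0611] turn [-0.0031  0.0006 -0.0001] q [-33.2  -4.8 -20.8  74.2  -0.1  72.4] F [-0.4 -0.4 -1.5]
[ 0.4995 -0.1725  0.0822] [-0.5331 -0.2595  1.5071]
```

View pics/g5.png

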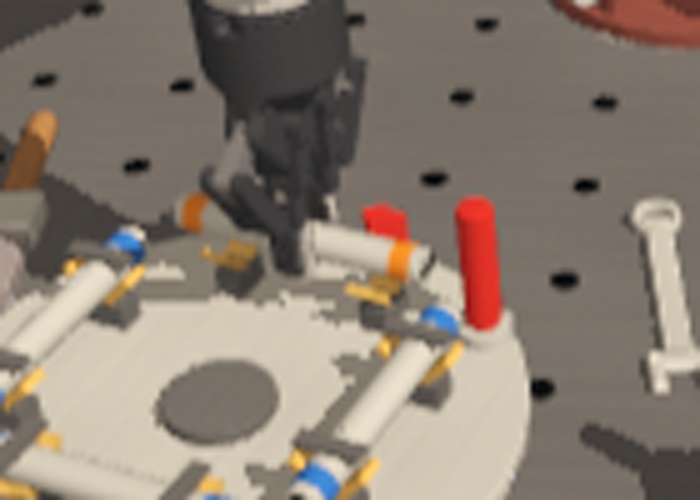

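The tube is level about 12 mm above the two brass Vs, at crop (235,255) and (370,290), and clear of the handle at (480,260). I'll correct sideways and lower with force checks.

Call:
step_arm:
  commands:
    - [1,0.004,-0.013,0,0,0,0]
    - [1,0,0,0.015,0,0,0]
    - [1,0,0,0.015,0,0,0]
    - [1,0,0,0.01,0,0,0]
    - [1,0,0,0,0,0,0]

```text
t: 26.2
tcp_pos: [0.4962, -0.1705, 0.0723]
tcp_rot: [[0.269, 0.963, -0.005], [0.963, -0.269, 0.002], [0.0, -0.006, -1.0]]
ft_force: [-0.1, -0.6, -2.1]
grip_width: 0.216
gripper_force: 49.4
```

Call:
step_arm:
  commands:
    - [1,0,0,0.006,0,0,0]
    - [1,0,0,0,0,0,0]
    - [1,0,0,0,0,0,0]

```text
t: 26.45
tcp_pos: [0.4966, -0.1706, 0.0717]
tcp_rot: [[0.269, 0.963, -0.005], [0.963, -0.269, 0.001], [-0.0, -0.005, -1.0]]
ft_force: [1.5, -0.4, -0.7]
grip_width: 0.216
gripper_force: 49.5
```

Call:
step_arm:
  commands:
    - [1,0,0,0.006,0,0,0]
    - [1,0,0,0,0,0,0]
    - [1,0,0,0,0,0,0]

```text
t: 26.7
tcp_pos: [0.4971, -0.1709, 0.0711]
tcp_rot: [[0.269, 0.963, -0.003], [0.963, -0.269, 0.0], [-0.0, -0.003, -1.0]]
ft_force: [3.5, -1.1, 3.5]
grip_width: 0.212
gripper_force: 49.9
```

Call:
step_arm:
  commands:
    - [1,0,0.005,0.003,0,0,0]
    - [1,0,0,0,0,0,0]
    - [1,0,0,0,0,0,0]

```text
t: 26.95
tcp_pos: [0.4979, -0.1711, 0.0703]
tcp_rot: [[0.269, 0.963, -0.004], [0.963, -0.269, 0.001], [-0.0, -0.004, -1.0]]
ft_force: [4.0, -1.3, 4.6]
grip_width: 0.213
gripper_force: 50.1
```

Call:
step_arm:
  commands:
    - [1,0,0.003,0.004,0,0,0]
    - [1,0,0,0,0,0,0]
    - [1,0,0,0,0,0,0]

```text
t: 27.2
tcp_pos: [0.4985, -0.1713, 0.0696]
tcp_rot: [[0.269, 0.963, -0.004], [0.963, -0.269, 0.001], [-0.001, -0.004, -1.0]]
ft_force: [2.7, -0.7, 5.7]
grip_width: 0.214
gripper_force: 50.2
```

Call:
step_arm:
  commands:
    - [1,0,0.003,0.004,0,0,0]
    - [1,0,0,0,0,0,0]
    - [1,0,0,0,0,0,0]

```text
t: 27.45
tcp_pos: [0.499, -0.1714, 0.0691]
tcp_rot: [[0.269, 0.963, -0.004], [0.963, -0.269, 0.001], [-0.0, -0.004, -1.0]]
ft_force: [1.4, -0.4, 9.3]
grip_width: 0.216
gripper_force: 50.4
```

Call:
step_arm:
  commands:
    - [1,0,0.002,0.004,0,0,0]
    - [1,0,0,0,0,0,0]
    - [1,0,0,0,0,0,0]

```text
t: 27.7
tcp_pos: [0.499, -0.1715, 0.069]
tcp_rot: [[0.269, 0.963, -0.005], [0.963, -0.269, 0.0], [-0.001, -0.005, -1.0]]
ft_force: [-3.4, 1.8, 16.5]
grip_width: 0.214
gripper_force: 51.3
```

Seated: the vertical force rises to 16 N with little sideways force. Releasing and withdrawing.

Call:
step_arm:
  commands:
    - [1,0,-0.002,-0.004,0,0,0]
    - [1,0,0,0,0,0,0]
    - [0.4,0,0,0,0,0,0]
    - [0,0,0,0,0,0,0]
    - [-1,0,0,0,0,0,0]
  force: 20

```text
t: 28.12
tcp_pos: [0.4977, -0.1707, 0.0673]
tcp_rot: [[0.269, 0.963, -0.007], [0.963, -0.269, 0.002], [0.0, -0.007, -1.0]]
ft_force: [0.5, 0.4, 0.7]
grip_width: 0.571
gripper_force: 0.0
```

Call:
step_arm:
  commands:
    - [-1,0,0,0,0,0,0]
    - [-1,0,0,0,0,0,0]
    - [-1,0,0,0,0,0,0]
    - [-1,0,0,0,0,0,0]
    - [-1,0,0,0,0,0,0]

```text
t: 28.53
tcp_pos: [0.4984, -0.1711, 0.0681]
tcp_rot: [[0.269, 0.963, -0.005], [0.963, -0.269, 0.001], [-0.0, -0.005, -1.0]]
ft_force: [-0.6, 0.4, -0.0]
grip_width: 1.002
gripper_force: 0.0
```

Call:
step_arm:
  commands:
    - [-1,0,0,-0.03,0,0,0]
    - [-1,0,0,-0.1,0,0,0]
    - [-1,0,0,-0.2,0,0,0]
    - [-1,0,0,-0.2,0,0,0]
    - [-1,0,0,-0.2,0,0,0]

```text
t: 28.95
tcp_pos: [0.4988, -0.171, 0.2162]
tcp_rot: [[0.269, 0.963, -0.005], [0.963, -0.269, 0.001], [-0.0, -0.006, -1.0]]
ft_force: [1.2, -1.3, 1.1]
grip_width: 1.002
gripper_force: 0.0
```

Call:
step_arm:
  commands:
    - [-1,0,0,-0.1,0,0,0]
    - [-1,0,0,0,0,0,0]
    - [-1,0,0,0,0,0,0]
    - [-1,0,0,0,0,0,0]

```text
t: 29.28
tcp_pos: [0.4991, -0.1712, 0.2337]
tcp_rot: [[0.269, 0.963, -0.006], [0.963, -0.269, 0.002], [0.0, -0.006, -1.0]]
ft_force: [0.2, -0.9, -0.7]
grip_width: 1.002
gripper_force: 0.0
```

```bash
python3 - <<'E'
from h import *
b=np.radians(164.4);Rt=frame([0,0,-1],[-np.cos(b),-np.sin(b),0])
C0=np.array([.497,-.172,.086]);M=np.stack([Rt[:,0],Rt[:,1],-Rt[:,2]],1)
for n in("scene","top"):
    p,d=get_image(n); np.savez(n+"9.npz",p=p,d=d); h=cv2.cvtColor(p,cv2.COLOR_BGR2HSV)
    L=(cloud(n,9)-C0)@M
    for nm,lo,hi,zl,zh in(("band",3,13,-.012,.02),("brass",14,25,-.02,.015)):
        o=(h[...,0]>lo)&(h[...,0]<hi)&(h[...,1]>90)&(abs(L[...,0])<.09)&(abs(L[...,1])<.03)&(L[...,2]>zl)&(L[...,2]<zh)
        for k in(-1,1):
            P=L[o&(L[...,0]*k>.02)]; print(n,nm,k,len(P),*(np.percentile(P[:,i],[4,50,96]) for i in range(3)) if len(P) else "")
p,_=load("scene",9)
cv2.imwrite("pics/g6.png",cv2.resize(p[165:285,120:280],(800,600),interpolation=cv2.INTER_CUBIC))
E
```

```text
scene band -1 2 [-0.067  -0.0656 -0.0641] [0.0121 0.0122 0.0123] [-0.0038 -0.0035 -0.0032]
scene band 1 4 [0.0585 0.0643 0.0677] [0.009  0.0107 0.0153] [-0.0083 -0.0055 -0.0001]
scene brass -1 52 [-0.0642 -0.0487 -0.0374] [-0.0153  0.0117  0.0237] [-0.0116  0.0018  0.0092]
scene brass 1 51 [0.0368 0.0511 0.0646] [-0.0155  0.0097  0.0232] [-0.0121  0.0025  0.0098]
top band -1 0
top band 1 30 [0.0559 0.0613 0.0667] [-0.0082 -0.001   0.0076] [0.005  0.0099 0.0127]
top brass -1 0
top brass 1 41 [0.0356 0.043  0.0494] [-0.0199 -0.01    0.0202] [-0.0032  0.002   0.0061]
```

View pics/g6.png

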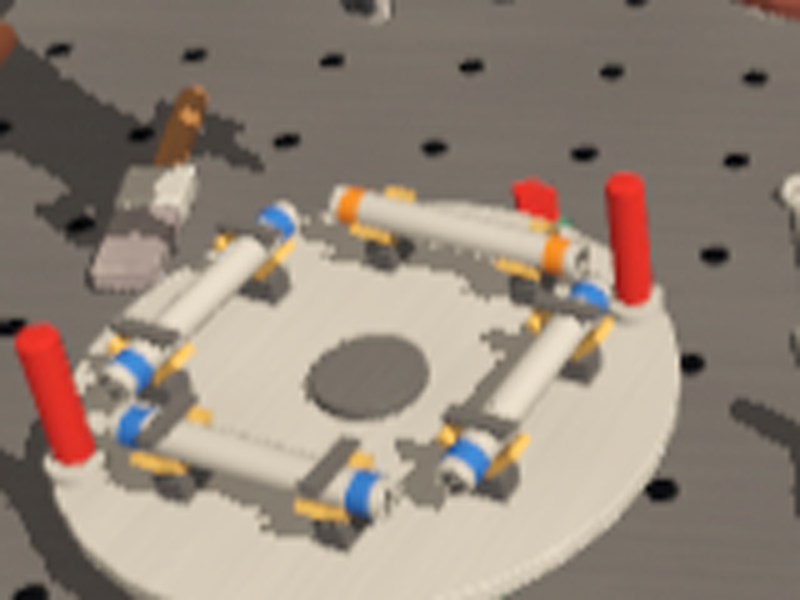

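The tube lies flat in both brass Vs, from crop (340,200) to (580,260). It is centred to about 1–2 mm and the gripper is clear.

```bash
python3 -c "
from workcell import *
print(finish_job())"
```

```text
the job is handed in; nothing more can be done
None
```

The tube lies in the cradle at the red pointer, let go of and centred lengthwise to about 1–2 mm, with the table one click clockwise, and the job was handed in at about 29 s; no verdict came back.

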